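# Ball-indentation test of a nylon bar

### The arm

A 6-joint arm with a two-finger parallel gripper is mounted at the origin on a cart in front of the work surface, level with it; the furniture and walls round the work are solid. World frame = base frame: x ahead of the robot, y to its left, z up, the work surface at z = 0. Lengths are in m, angles in rad, forces in N, time in s.
With the tool pointing down it reaches from about 0.425 to 1.125 m from the base axis. Payload 14.9 kg.
Tool frame: the origin (TCP) lies midway between the tips of the shut fingers; the grasp point (between the pads) lies 19 mm behind it; z points along the fingers, x is the direction in which the jaws open and shut, and the axes are right-handed (so a half turn about z gives the same grasp; the last joint's range is limited). The gripper opens to 91 mm and grips with 3 to 60 N. Pads are 32 mm wide; open, the fingers measure 118 mm over their backs; the gripper's body (76 mm by 178 mm) begins 60 mm behind the grasp point.
Start: joints at [1.083, 0.379, 1.734, -0, 1.028, -0.033], TCP at [0.308, 0.629, 0.214] pointing down, gripper open.
Joint ranges: [-2.77, 2.77], [-0.74, 2.19], [0, 2.66], [-1.06, 4.2], [0.31, 2.87], [-3.08, 3.08]. Speed limits (rad/s): [1.89, 1.89, 2.39, 3.14, 3.14, 3.14].

### API

Orientations are given as a unit quaternion [w, x, y, z].
In Python, from station import get_obs, read_camera, close_job gives the robot as it stands.
- The arm moves only by the shell command python3 -m creep 'ROWS' [OPENING] [FORCE]. ROWS is JSON, a list of rows, each a list of 6 numbers: the shift along the tool's x, y, z in m, then the turn, a rotation vector about the tool's x, y, z in degrees. A call has 1 to 12 rows; each row shifts and turns the commanded pose from where the row before left it, along the tool's axes as they then stand; what a row does not reach is not made up. A row lasts 1/12 s, in which the tool goes at most 41.7 mm and 7.16 degrees, less where a joint would pass 70% of its speed; a pose out of reach is approached as far as the arm can. A call is refused whole if a number of a shift passes 0.0417 or a number of a turn 7.16, either way. A call with a gripper value outside its range is refused whole. OPENING is the opening, from 0 (shut) to 1 (fully open), set as the call begins (- or left out, the last holds). The fingers move at their own pace and stop on an object; FORCE is the grip in N (left out, the last holds). Time passes only in rows, so rows that do not move let the fingers close. It gives the time, the measured TCP pose, the force and the opening at its end, in the units of the state.
- get_obs(): the state, without advancing time (a new reading comes with each control period).
- read_camera(name): name is "scene" or "top" or "wrist"; returns a dict with "img" (400x640x3 uint8, red, green, blue), "fx", "fy", "cx", "cy" (pixels), "k1" (the pictures are not rectified: a ray, as slopes to the right and down, at radius r is drawn at 1 + k1 r^2 times it, then the intrinsics apply), "eye" and "attitude" of the camera in the world. Camera axes: x right, y down, z forward; pixel columns grow to the right and rows downward; lengths in m; the calibration is good to about 2 mm. A picture is of the moment at which its call begins. There is no depth.
- close_job(): hands the job in, once; it reports no verdict.
The state is a dict: "time_s": time; "q": joint angles; "joint_velocities": joint speeds; "effort": joint torques, N m; "tool_pos": TCP position; "tool_rot": TCP orientation; "force": force on the tool from outside, world axes, zero at the start; "ft_torque": the same for the moment, N m; "width": opening from 0.0 (shut) to 1.0 (fully open).
Only numpy, scipy, OpenCV 4.12 (cv2) and the standard library are available. Lean on these libraries where they do the work, as an engineer would, in place of code of your own. Each camera call takes 0.05 s, during which the arm holds its last target.

### The job

Run a hardness test on the nylon bar that stands on end in front of the dead-weight tester: tip it over the anvil's front edge so that it lies flat on the anvil (keep it low, do not lift it high or drop it), and slide it between the guide rails fully home against the back stop. Then throw the red-knobbed arrest lever right over to let the beam down, leave the ball resting on the bar for at least three seconds, and throw the lever fully back so that the beam is lifted and arrested again, the bar staying where it was tested. Work the beam only by its lever, never let the ball down without the bar under it, and leave the bottle, jar, screwdriver and tape roll where they are.

Things in the scene. Friction and masses are not known exactly. Their poses are not given: they have to be found in the camera images.
- tester: Dead-weight hardness tester fixed to the bench: white base 258 mm long, 124 mm wide, top face 14 mm above the bench. Origin: on the bench under the middle of the base's front edge; +x lengthwise to the column, +y to the lever's side, +z up. Its first 150 mm is the bare steel anvil, 108 mm wide, whose vertical front edge is at x = 0.
- back_stop (a point): Middle of the back stop's face where it meets the anvil: tester x = 150 mm, y = 0, z = 14 mm (face 46 mm wide, 24 mm tall). Two dark guide rails, 10 mm tall, stand 66 mm apart inside, from x = 102 to 150 mm, with a flared mouth 88 mm wide at x = 76 mm.
- column (a point): Top of the column, on the beam's pivot: tester x = 220 mm, z = 114 mm. The column is 34 x 52 mm with a dial on top up to z = 158 mm. In front of it the cam bearings fill x 153 to 179 mm, 58 mm wide, up to z = 76 mm. The beam runs forward along the middle: 24 mm wide, from z = 85 to 105 mm when arrested, front end at x = 96 mm.
- beam: The hinged beam; its origin is on its pivot (tester x = 220 mm, z = 95 mm), its length along the tester's x. Near its front end, at tester x = 115 mm, y = 0, it carries two disc weights 37 mm across, with a black button on top up to z = 144 mm, over a spindle with a steel ball.
- ball (a point): Lowest point of the steel ball: 62 mm above the bench while the beam is arrested (8 mm above a bar lying flat on the anvil). The weights press with about 4.5 N, slowed by a dashpot: the ball comes down in under 1 s.
- beam_angle (a joint): Beam angle: 0 arrested, about 0.08 when the ball rests on the flat bar, about 0.13 when it is down with nothing under it.
- arrest_lever (a joint): Arrest lever angle: 0 = arrested (leans 45 degrees back towards the column, up against its stop), 1.7 rad = released (leans 52 degrees forward, against its other stop). It turns about a crosswise axis at tester x = 165 mm, z = 63 mm; its 9 mm rod lies in the plane y = 72 mm, and passes dead centre in the first 0.15 rad. It stays where it is left; a few newtons at the knob move it.
- lever_knob (a point): Centre of the red ball knob (22 mm across) at the end of the arrest lever, 95 mm from its axis.
- bar: Ivory nylon test bar with two blue bands, 40 x 60 x 100 mm, about 0.28 kg. Origin: middle of its lower 40 x 60 mm end as it stands; z along its 100 mm length, x across its 40 mm thickness, y across its 60 mm width. It is to lie with a 60 x 100 mm face on the anvil and its length along the tester.
- bar_center (a point): Centre of the bar: with the bar fully home it is at tester x = 100 mm, y = 0, z = 34 mm.
- lens_cleaner: Upright plastic bottle with a blue cap, 36 mm across, 98 mm tall. Origin: middle of its underside. Leave alone.
- sample_jar: Small jar with a yellow lid, 38 mm across, 48 mm tall. Origin: middle of its underside. Leave alone.
- screwdriver: Red-handled screwdriver lying on the bench, 172 mm long along its y, 20 mm thick. Origin: under its middle. Leave alone.
- tape_roll: Roll of tape lying flat, 98 mm across, 25 mm tall. Origin: middle of its underside. Leave alone.
There are look-alikes about, which are no part of the job. There is more than one size of the bar; the one meant has the size given above.

How it is judged:
On the way, in this order (a step that is already met when the one before it is completed fails the run):
1. the bar lies flat on the anvil, home against the back stop, the beam still arrested (angle between bar's own z axis and vertical between 1.5 and 1.64 rad and angle between the x axis of bar and the z axis of tester, either way round below 0.1 rad and x of bar_center in the frame of tester between 0.095 and 0.104 m and z of bar_center in the frame of tester below 0.038 m and value of joint arrest_lever below 0.12 rad and value of joint beam_angle below 0.015 rad), for 0.2 s.
2. the lever is thrown over and the ball rests on the bar for three seconds (value of joint arrest_lever above 1.4 rad and contact force between beam and bar above 1.5 N), for 2.8 s.
At the end, for the whole second after the job is handed in: The lever is back at its arrested stop (within 0.12 rad), the beam lifted clear (angle below 0.015 rad), and the bar lies flat and still on the anvil between the rails, against the back stop to within 8 mm (value of joint arrest_lever below 0.12 rad and value of joint beam_angle below 0.015 rad and angle between bar's own z axis and vertical between 1.5 and 1.64 rad and angle between the x axis of bar and the z axis of tester, either way round below 0.1 rad and x of bar_center in the frame of tester between 0.092 and 0.104 m and z of bar_center in the frame of tester below 0.038 m and linear speed of bar below 0.02 m/s); the robot touches nothing.
It fails at once if the bar was lifted high, its centre 100 mm or more above the bench (height (world z) of bar_center above 0.1 m).
It fails at once if the ball came down past the bar's height, with no bar under it (value of joint beam_angle above 0.105 rad).
It fails at once if the robot pushed the beam itself instead of the lever (contact force between any of the fingers, the arm and beam above 3 N).
It fails at once if the bottle, jar, screwdriver or tape roll was disturbed (distance of any of lens_cleaner, sample_jar, screwdriver, tape_roll from where it was at the start of the episode above 0.03 m or angle between any of lens_cleaner, sample_jar's own z axis and vertical above 0.5 rad).
It also fails if it takes over 70 s, if anything falls off the work surface, if the arm or the gripper's body presses on something with over 40 N, if the wrist force passes 120 N, or if a joint passes its speed limit or range.

## Working session

There is one attempt and no reset: what is moved stays moved. The work goes in short steps, Python scripts to look and compute and a shell command to move; the robot and the scene stay as the last step left them, time stands still between calls to the robot, and variables do not carry over. Pictures are saved under pics/ and viewed, and the job is handed in when it is done.

```bash
ls; mkdir -p pics
python3 - <<'E'
from station import *
import cv2
print(get_obs())
for n in ["scene","top","wrist"]:
    c=read_camera(n); cv2.imwrite(f"pics/{n}0.png",c["img"][:,:,::-1]); print({k:v for k,v in c.items() if k!="img"})
E
```

```text
pics
{'time_s': 0.0, 'q': array([ 1.08268305e+00,  3.79382493e-01,  1.73477652e+00, -1.10297989e-05,
        1.02849210e+00, -3.32865625e-02]), 'joint_velocities': array([ 0.00116917, -0.00074791, -0.00148458,  0.00152439,  0.00035107,
        0.00031003]), 'effort': array([-4.87567318e-03, -7.63747430e+01, -4.34358466e+01,  6.48670667e-02,
        4.26612888e-02, -1.57674772e-04]), 'tool_pos': array([0.30733033, 0.62849135, 0.21330859]), 'tool_rot': array([ 2.69205607e-04,  8.48322207e-01,  5.29480078e-01, -4.55669807e-04]), 'force': array([-0.4800716 , -0.24909877, -0.32993218]), 'ft_torque': array([-0.00034435, -0.00756021,  0.0568797 ]), 'width': 0.9988949679171671}
{'fx': 457.14673446434415, 'fy': 457.14673446434415, 'cx': 318.68991279055706, 'cy': 203.49285180568648, 'k1': 0.04637144406879439, 'eye': array([ 0.11620417, -0.41701077,  0.93840141]), 'attitude': array([-0.32980674,  0.90796797, -0.24229149,  0.09009168])}
{'fx': 371.76784857239284, 'fy': 371.76784857239284, 'cx': 320.72454225298526, 'cy': 202.6603048817511, 'k1': -0.054227999885612575, 'eye': array([0.27054238, 0.19043541, 1.03259223]), 'attitude': array([ 0.06084269, -0.69596926,  0.71265094, -0.06366793])}
{'fx': 280.04628004219734, 'fy': 280.04628004219734, 'cx': 319.6914479790397, 'cy': 197.65029032552394, 'k1': -0.04773631326773507, 'eye': array([0.23681232, 0.66320089, 0.3842967 ]), 'attitude': array([0.11875356, 0.83985745, 0.52459796, 0.07303444])}
```

View pics/scene0.png

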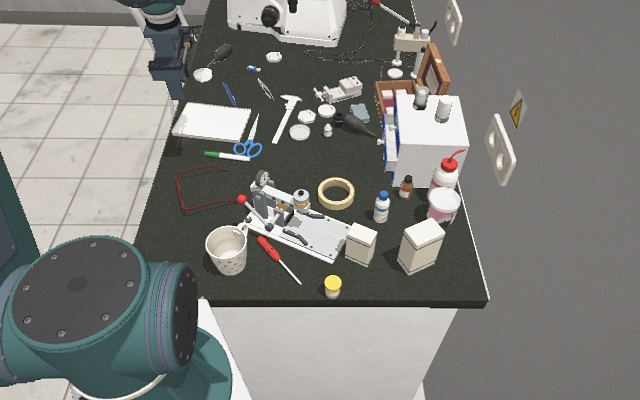

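View pics/top0.png

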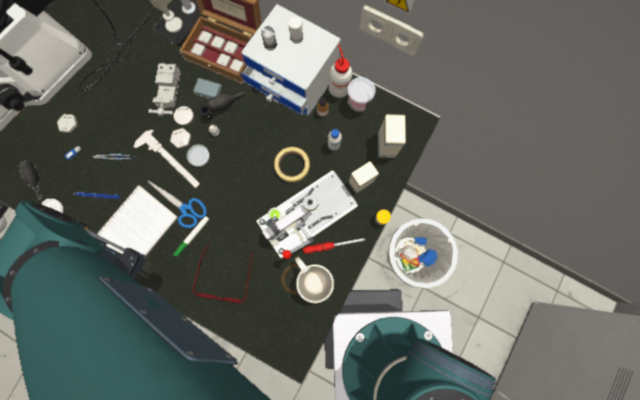

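View pics/wrist0.png

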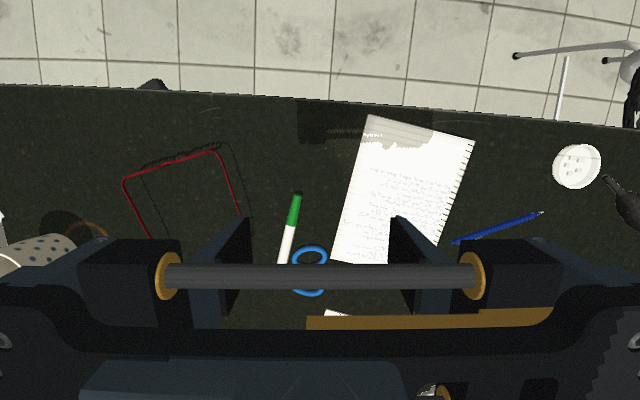

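```bash
cat > h.py <<'E'
import numpy as np, cv2
from scipy.spatial.transform import Rotation as R
from station import *
def rot(q): return R.from_quat(np.asarray(q)[[1,2,3,0]])
def K(c): return np.array([[c["fx"],0,c["cx"]],[0,c["fy"],c["cy"]],[0,0,1]])
def D(c): return np.array([c["k1"],0,0,0,0.])
def ray(c,uv):
    p=cv2.undistortPoints(np.array(uv,float).reshape(-1,1,2),K(c),D(c)).reshape(-1,2)
    d=np.c_[p,np.ones(len(p))]; return rot(c["attitude"]).apply(d)
def onz(c,uv,z):
    d=ray(c,uv); return c["eye"]+d*((z-c["eye"][2])/d[:,2])[:,None]
def proj(c,P):
    P=rot(c["attitude"]).inv().apply(np.atleast_2d(P)-c["eye"])
    return cv2.projectPoints(P,np.zeros(3),np.zeros(3),K(c),D(c))[0].reshape(-1,2)
def crop(c,name,x0,y0,x1,y1,s,marks=[]):
    im=cv2.resize(c["img"][y0:y1,x0:x1,::-1],None,fx=s,fy=s,interpolation=cv2.INTER_CUBIC)
    for m in marks: cv2.circle(im,(int((m[0]-x0+.5)*s),int((m[1]-y0+.5)*s)),3,(0,0,255),1)
    cv2.imwrite(f"pics/{name}.png",im)
E
python3 - <<'E'
from h import *
c=read_camera("top"); crop(c,"topc",240,110,420,290,4)
print(proj(c,[[0,0,0],[.5,0,0],[.5,.2,0]]))
print(onz(c,[[383,217],[335,133],[365,177],[390,137],[292,164]],0))
c=read_camera("scene"); crop(c,"scenec",220,150,460,310,3.3)
print(get_obs()["time_s"])
E
```

```text
[[394.38118961 370.11273902]
 [384.89917703 185.4396295 ]
 [314.74489048 187.02018135]]
[[ 0.40946038  0.01027359  0.        ]
 [ 0.66037562  0.13740254  0.        ]
 [ 0.52599851  0.0557091   0.        ]
 [ 0.6447079  -0.02313932  0.        ]
 [ 0.5693308   0.264       0.        ]]
0.25
```

View pics/topc.png

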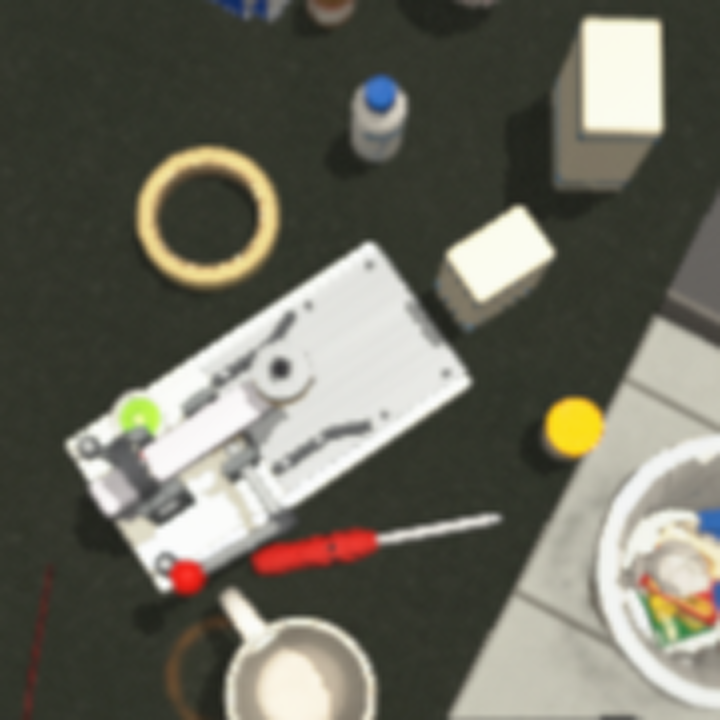

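View pics/scenec.png

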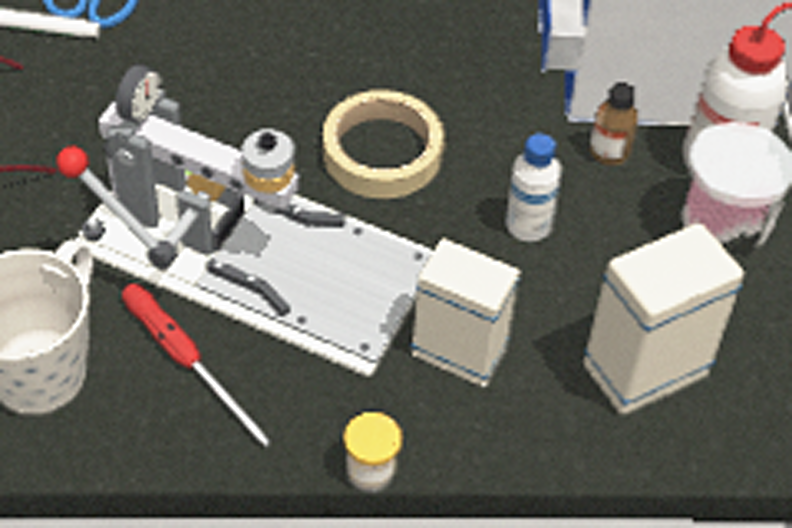

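Run:
```python
from h import *
c=read_camera("top")
f=lambda l:[((x+.5)/4-.5+240,(y+.5)/4-.5+110) for x,y in l]
P=onz(c,f([(370,243),(471,382),(67,443),(165,590)]),.014)
print("corners",P.round(4)); 
print(np.linalg.norm(P[0]-P[1]),np.linalg.norm(P[2]-P[3]),np.linalg.norm(P[0]-P[2]),np.linalg.norm(P[1]-P[3]))
o=(P[0]+P[1])/2; d=(P[2]+P[3])/2-o; print(o,np.degrees(np.arctan2(d[1],d[0])))
B=onz(c,f([(520,206),(446,257),(482,304),(555,252)]),.1);print("bar",B.round(4))
for i in range(4):
    e=B[(i+1)%4]-B[i];print(np.linalg.norm(e),np.degrees(np.arctan2(e[1],e[0])))
s=read_camera("scene")
g=lambda l:[((x+.5)/3.3-.5+220,(y+.5)/3.3-.5+150) for x,y in l]
print("scene bar",onz(s,g([(443,239),(520,271),(490,303),(414,262)]),.1).round(4))
print("scene bar bottom",onz(s,g([(487,384),(413,350),(516,345)]),.0).round(4))
print("scene tester corner",onz(s,g([(432,258),(372,366),(77,250)]),.014).round(4))
```

```text
corners [[0.5439 0.1497 0.014 ]
 [0.4426 0.0824 0.014 ]
 [0.4064 0.3631 0.014 ]
 [0.3043 0.296  0.014 ]]
0.12164500919272939 0.12226172343565879 0.2538704054267028 0.2544487116708802
[0.49326044 0.1160664  0.014     ] 122.86280329802808
bar [[0.5435 0.0547 0.1   ]
 [0.5104 0.1043 0.1   ]
 [0.4787 0.0823 0.1   ]
 [0.5121 0.0335 0.1   ]]
0.059619361544930055 123.75836371606599
0.038509860882671255 -145.24298214529566
0.05916144374972579 -55.63325472737826
0.03787641334459484 34.07593076928612
scene bar [[0.5128 0.1014 0.1   ]
 [0.5437 0.0517 0.1   ]
 [0.5107 0.0396 0.1   ]
 [0.4844 0.0945 0.1   ]]
scene bar bottom [[ 0.5156  0.0353  0.    ]
 [ 0.4845  0.087  -0.    ]
 [ 0.5532  0.0528  0.    ]]
scene tester corner [[0.5362 0.1434 0.014 ]
 [0.4459 0.0826 0.014 ]
 [0.3039 0.2853 0.014 ]]
```

The 60 mm face of the small bar lies along the tester's x, so it first needs a 90° yaw. I'll grasp it from above, yaw it and set it down at the front edge. Then I'll regrasp it with the tool tilted and tip it.

```bash
python3 -m creep '[[-0.0274,0.0287,0,0,0,0],[-0.0274,0.0287,0,0,0,0],[-0.0274,0.0287,0,0,0,0],[-0.0274,0.0287,0,0,0,0],[-0.0274,0.0287,0,0,0,0],[-0.0274,0.0287,0,0,0,0],[-0.0274,0.0287,0,0,0,0],[-0.0274,0.0287,0,0,0,0],[-0.0274,0.0287,0,0,0,0],[-0.0274,0.0287,0,0,0,0],[-0.0274,0.0287,0,0,0,0],[-0.0274,0.0287,0,0,0,0]]' 1
python3 -m creep '[[-0.0274,0.0287,0,0,0,0],[-0.0274,0.0287,0,0,0,0],[-0.0274,0.0287,0,0,0,0],[0,0,0,0,0,-7.1],[0,0,0,0,0,-7.1],[0,0,0,0,0,-7.1],[0,0,0,0,0,-7.1],[0,0,0,0,0,-7.1],[0,0,0,0,0,-7.1],[0,0,0,0,0,-7.1],[0,0,0,0,0,-7.1],[0,0,0,0,0,-2.2]]'
python3 - <<'E'
from h import *
c=read_camera("wrist"); cv2.imwrite("pics/wrist1.png",c["img"][:,:,::-1])
c=read_camera("scene"); crop(c,"scene1",220,150,460,310,3.3)
o=get_obs(); print(o["q"],o["tool_pos"],o["force"])
E
```

```text
time_s: 1.35
tool_pos: [0.4728, 0.1804, 0.2142]
tool_rot: [0.0, 0.848, 0.53, 0.0]
force: [-0.4, -0.8, 0.7]
width: 0.997
time_s: 2.35
tool_pos: [0.5137, 0.0705, 0.214]
tool_rot: [0.0, 0.474, 0.88, 0.0]
force: [0.1, -0.5, -0.3]
width: 0.999
[ 9.14968029e-02  9.07606711e-02  2.09846433e+00 -1.15555183e-05
  9.52193769e-01 -2.05481129e+00] [0.51372368 0.07053101 0.21402424] [ 0.07960597 -0.31906824  0.12400498]
```

View pics/wrist1.png

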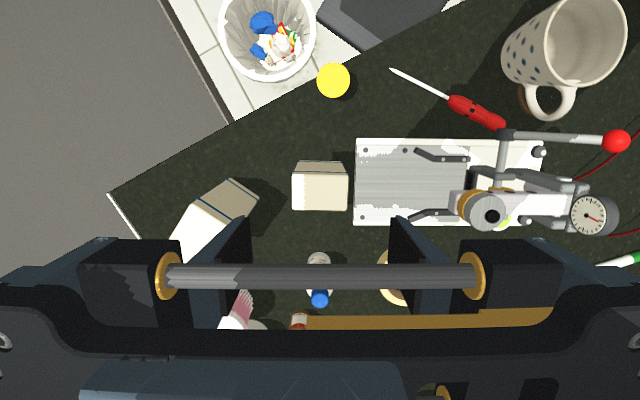

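View pics/scene1.png

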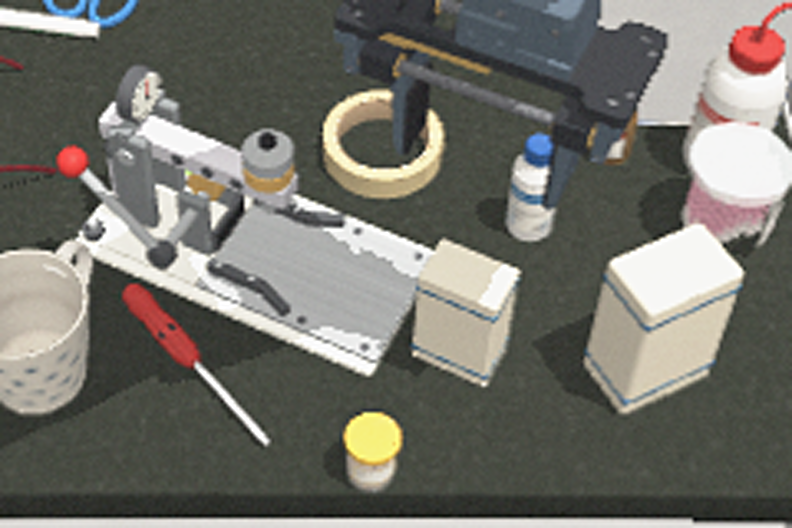

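Run:
```python
from h import *
c=read_camera("wrist"); crop(c,"w1c",160,120,380,260,3.6); print(c["eye"])
import numpy as np
np.save("wc.npy",c,allow_pickle=True)
```

```text
[0.44772148 0.02833547 0.38493141]
```

View pics/w1c.png

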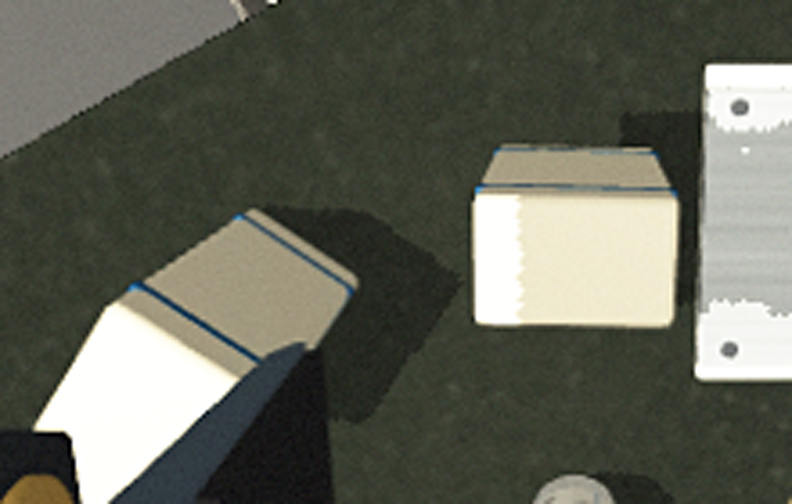

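Run:
```python
from h import *
c=np.load("wc.npy",allow_pickle=True).item()
f=lambda l:[((x+.5)/3.6-.5+160,(y+.5)/3.6-.5+120) for x,y in l]
B=onz(c,f([(473,194),(678,194),(676,327),(473,324)]),.1); print(B.round(4),B.mean(0))
for i in range(4):
    e=B[(i+1)%4]-B[i];print(np.linalg.norm(e),np.degrees(np.arctan2(e[1],e[0])))
T=onz(c,f([(705,65),(695,381)])+[(0,0)],.014)[:2]; T[:,2]=.014;print("front corners",T.round(4),T.mean(0))
# lower edge of tester from full picture: back corners approx
print(onz(c,[(355.5,138),(354,225),(540,135)],.014))
print("big bar base",onz(c,f([(250,208),(357,285),(308,345)]),0.0).round(3))
e=T[0]-T[1]; print(np.linalg.norm(e),np.degrees(np.arctan2(e[1],e[0]))+90)
```

```text
[[0.5107 0.0336 0.1   ]
 [0.4786 0.0829 0.1   ]
 [0.5121 0.1053 0.1   ]
 [0.5442 0.054  0.1   ]] [0.51140553 0.06894167 0.1       ]
0.058863944327498946 123.00466276391008
0.04024697215763097 33.72753693391887
0.06048635113714907 -57.87904768367575
0.039326481441819244 -148.60902138358617
front corners [[0.4435 0.0807 0.014 ]
 [0.5459 0.1475 0.014 ]] [0.49472163 0.11411958 0.014     ]
[[0.44382647 0.08096972 0.014     ]
 [0.54432057 0.14866906 0.014     ]
 [0.30346778 0.28539964 0.014     ]]
big bar base [[ 0.585 -0.035  0.   ]
 [ 0.589  0.016  0.   ]
 [ 0.622  0.011  0.   ]]
0.12226123297717505 -56.8769747074887
```

```bash
python3 -m creep '[[0,-0.003,0.03,0,0,0],[0,0,0.04,0,0,0],[0,0,0.04,0,0,0],[0,0,0.03,0,0,0],[0,0,0.012,0,0,0],[0,0,0,0,0,0],[0,0,0,0,0,0]]' 1
python3 - <<'E'
from h import *
c=read_camera("scene"); crop(c,"scene2",220,150,460,310,3.3)
o=get_obs(); print(o["q"],o["tool_pos"],o["force"])
E
```

```text
time_s: 3.08
tool_pos: [0.5116, 0.0689, 0.0626]
tool_rot: [-0.0, 0.478, 0.878, -0.0]
force: [-0.3, -0.3, 0.2]
width: 1.003
[ 8.88181931e-02  3.38472254e-01  2.15206613e+00 -3.25609880e-05
  6.49362206e-01 -2.05631170e+00] [0.51229144 0.06900772 0.06342879] [ 0.62138712 -0.49435846  0.83332103]
```

View pics/scene2.png

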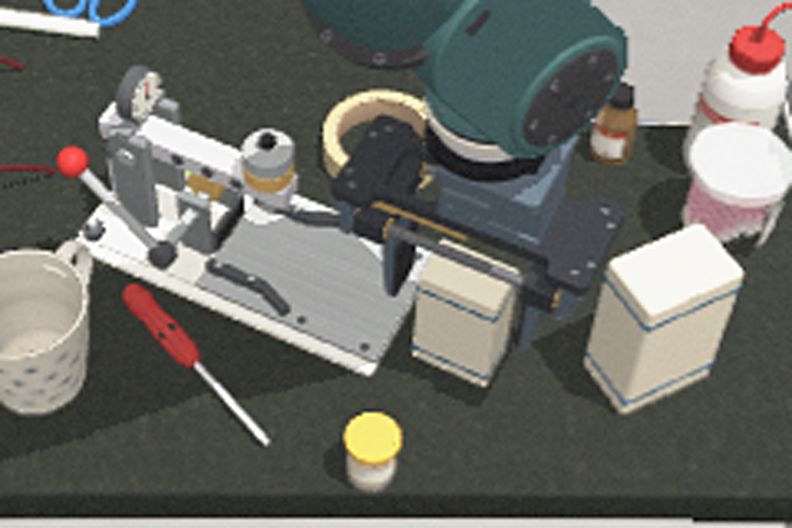

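```bash
python3 -m creep '[[0,0,0,0,0,0],[0,0,0,0,0,0],[0,0,0,0,0,0],[0,0,0,0,0,0],[0,0,0,0,0,0],[0,0,0,0,0,0],[0,0,0,0,0,0],[0,0,-0.01,0,0,0],[0,0,-0.01,0,0,0],[0,0,0,0,0,0]]' 0 45
python3 -m creep '[[0,0,0,0,0,7],[0,0,0,0,0,7],[0,0,0,0,0,7],[0,0,0,0,0,7],[0,0,0,0,0,7],[0,0,0,0,0,7],[0,0,0,0,0,7],[0,0,0,0,0,7],[0,0,0,0,0,7],[0,0,0,0,0,7],[0,0,0,0,0,7],[0,0,0,0,0,7]]'
python3 -m creep '[[0,0,0,0,0,6],[0.005,-0.011,0,0,0,0],[0.005,-0.011,0,0,0,0],[0,0,0,0,0,0],[0,0,0,0,0,0]]'
python3 - <<'E'
from h import *
c=read_camera("scene"); crop(c,"scene3",220,150,460,310,3.3)
c=read_camera("wrist"); cv2.imwrite("pics/wrist3.png",c["img"][:,:,::-1])
o=get_obs(); print(o["q"],o["tool_pos"],o["force"],np.degrees(2*np.arctan2(o["tool_rot"][2],o["tool_rot"][1])))
E
```

```text
time_s: 3.97
tool_pos: [0.5122, 0.069, 0.0839]
tool_rot: [0.001, 0.478, 0.879, 0.001]
force: [0.8, -0.1, -2.1]
width: 0.657
time_s: 4.97
tool_pos: [0.5112, 0.0689, 0.0822]
tool_rot: [0.0, 0.944, 0.33, 0.0]
force: [-0.5, 0.3, -2.4]
width: 0.658
time_s: 5.38
tool_pos: [0.5074, 0.0938, 0.082]
tool_rot: [-0.0, 0.958, 0.285, 0.0]
force: [-0.4, -0.5, -2.7]
width: 0.658
[ 1.36285769e-01  3.03023814e-01  2.15130943e+00 -5.87123027e-05
  6.87259233e-01 -4.40823106e-01] [0.50754403 0.09311046 0.08197049] [ 0.01937388 -0.80883928 -2.30154488] 33.068503133899604
```

View pics/scene3.png

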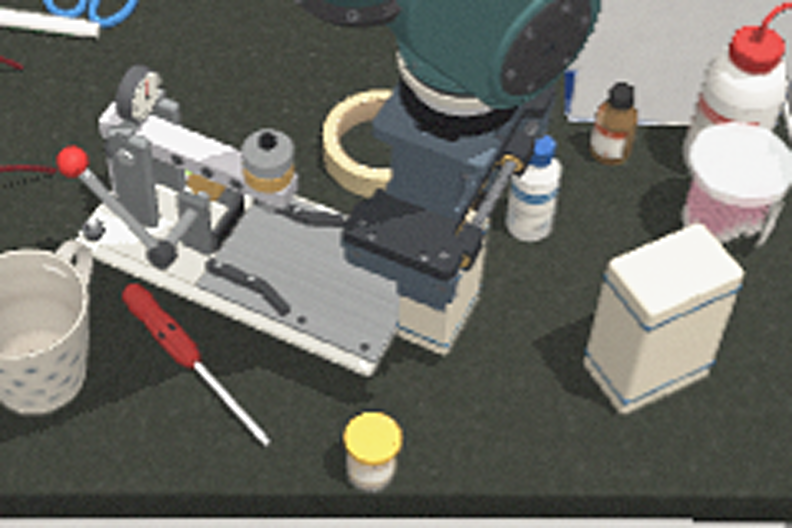

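View pics/wrist3.png

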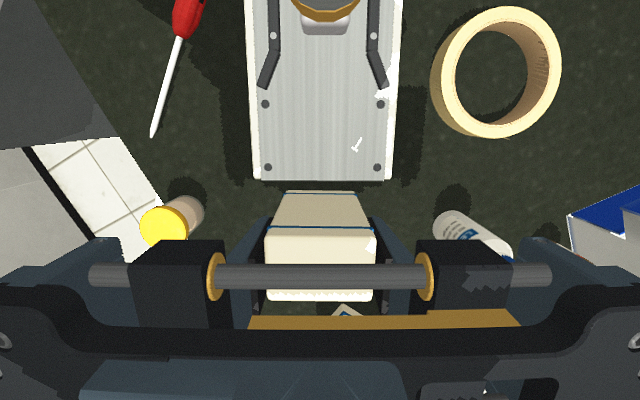

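```bash
python3 -m creep '[[0,0,-0.012,0,0,0],[-0.0044,-0.03,0,0,0,0],[-0.0044,-0.031,0,0,0,0],[0,0,0,0,0,6.6],[0,0,0,0,0,6.6],[0,0,0,0,0,6.6],[0,0,0,0,0,6.6],[0,0,0,0,0,6.6],[0,0,0,0,0,0],[0,0,0.01,0,0,0],[0,0,0.005,0,0,0],[0,0,0,0,0,0]]'
python3 - <<'E'
from h import *
c=read_camera("scene"); crop(c,"scene4",220,150,460,310,3.3)
o=get_obs(); print(o["q"],o["tool_pos"],o["force"],np.degrees(2*np.arctan2(o["tool_rot"][2],o["tool_rot"][1])))
E
```

```text
time_s: 6.48
tool_pos: [0.4663, 0.1389, 0.0777]
tool_rot: [0.0, 1.0, 0.001, -0.001]
force: [-0.2, -0.5, -2.2]
width: 0.661
[ 2.41738053e-01  2.72072593e-01  2.20742836e+00 -4.49212626e-06
  6.63823073e-01  2.40556022e-01] [0.4664427  0.13900295 0.07812559] [-0.19259333  0.24372023 -2.45098645] 0.06792825189695467
```

View pics/scene4.png

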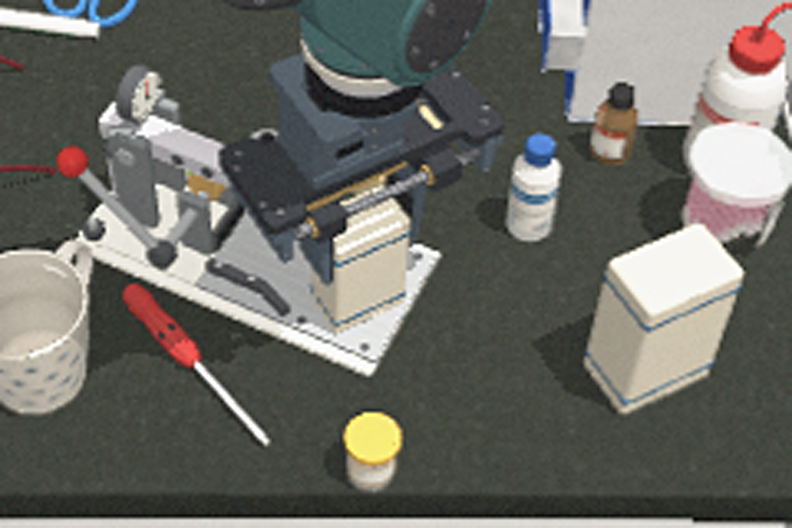

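```bash
python3 -m creep '[[0,0,0.001,0,0,0],[0,0,0,0,0,0]]'
python3 -m creep '[[0,0,0,0,0,0],[0,0,0,0,0,0],[0,0,0,0,0,0],[0,0,0,0,0,0],[0,0,0.012,0,0,0],[0,0,0.012,0,0,0],[0,0,0,0,0,0]]' 1
python3 -m creep '[[0,-0.0023,0,7,0,0],[0,-0.0023,0,7,0,0],[0,-0.0023,0,7,0,0],[0,-0.0023,0,7,0,0],[0,0,0,0,0,0]]'
python3 - <<'E'
from h import *
c=read_camera("scene"); crop(c,"scene5",220,150,460,310,3.3)
o=get_obs(); print(o["q"],o["tool_pos"],o["force"],rot(o["tool_rot"]).as_matrix())
E
```

```text
time_s: 6.7
tool_pos: [0.4671, 0.1392, 0.0778]
tool_rot: [0.0, 1.0, -0.0, -0.0]
force: [-0.3, 0.4, -3.3]
width: 0.658
time_s: 7.28
tool_pos: [0.4656, 0.1388, 0.0514]
tool_rot: [0.0, 1.0, -0.0, -0.001]
force: [-0.3, -0.3, 0.2]
width: 1.001
time_s: 7.7
tool_pos: [0.4638, 0.1456, 0.0527]
tool_rot: [-0.192, 0.981, -0.001, -0.007]
force: [-0.1, -0.6, -0.3]
width: 0.999
[ 0.04763924  0.34284155  2.24221813  0.64947725  0.65866999 -0.48791537] [0.46366922 0.14502971 0.05254015] [-0.63683382 -0.60683428 -0.65981227] [[ 0.99987987 -0.00709597 -0.01378047]
 [-0.00149506 -0.92906142  0.36992247]
 [-0.01542786 -0.36985743 -0.92896042]]
```

View pics/scene5.png

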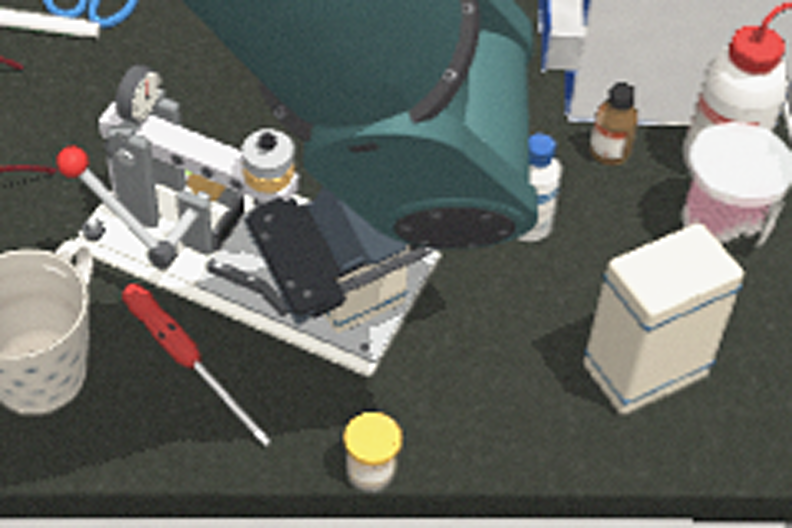

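```bash
python3 -m creep '[[0.001,-0.0013,0,4,0,0],[0.001,-0.0013,0,4,0,0],[0,-0.0013,0,4,0,0],[0,-0.0013,0,4,0,0],[0,-0.0013,0,4,0,0],[0,-0.0013,0,4,0,0],[0,0,0,0,0,0]]'
python3 - <<'E'
from h import *
o=get_obs(); M=rot(o["tool_rot"]).as_matrix();print(o["q"],o["tool_pos"],o["force"],M,"grasp",o["tool_pos"]-.019*M[:,2],"tilt",np.degrees(np.arccos(-M[2,2])))
E
```

```text
time_s: 8.33
tool_pos: [0.4649, 0.1527, 0.0562]
tool_rot: [-0.389, 0.921, -0.003, -0.009]
force: [-0.5, 0.4, 0.5]
width: 0.999
[-0.13441121  0.47404703  2.22957499  1.06072647  0.94629311 -1.00084326] [0.46494817 0.15265129 0.0562457 ] [-0.49683148  0.36592669  0.47889525] [[ 0.99980853 -0.01273658 -0.01485571]
 [ 0.001758   -0.69764412  0.71644232]
 [-0.01948902 -0.71633125 -0.69748815]] grasp [0.46523043 0.13903889 0.06949798] tilt 45.77417663694349
```

```bash
python3 -m creep '[[0.001,-0.0013,0,4,0.2,-0.2],[0,-0.0013,0,4,0.2,-0.2],[0,-0.0013,0,4,0.2,-0.2],[0,-0.0013,0,4,0.2,-0.2],[0,-0.0013,0,4,0,0],[0,-0.0013,0,4,0,0],[0,0,0,0,0,0]]'
python3 - <<'E'
from h import *
o=get_obs(); M=rot(o["tool_rot"]).as_matrix();print(o["q"],o["tool_pos"],o["force"],M,"grasp",o["tool_pos"]-.019*M[:,2],"tilt",np.degrees(np.arccos(-M[2,2])))
c=read_camera("scene"); crop(c,"scene6",220,150,460,310,3.3)
c=read_camera("top"); crop(c,"top6",240,110,420,290,4)
E
```

```text
time_s: 8.92
tool_pos: [0.4657, 0.1577, 0.0625]
tool_rot: [-0.572, 0.82, 0.001, -0.001]
force: [-1.1, 0.4, -0.7]
width: 0.997
[-0.24869083  0.67870263  2.17879653  1.23105701  1.30054103 -1.28390319] [0.46571713 0.15772519 0.06246944] [-1.08037745  0.43482134 -0.69463837] [[ 9.99996507e-01 -3.66012752e-04 -2.61747202e-03]
 [ 2.32877507e-03 -3.46291102e-01  9.38124218e-01]
 [-1.24977270e-03 -9.38127038e-01 -3.46289040e-01]] grasp [0.46576687 0.13990083 0.06904893] tilt 69.73949653893882
```

View pics/scene6.png

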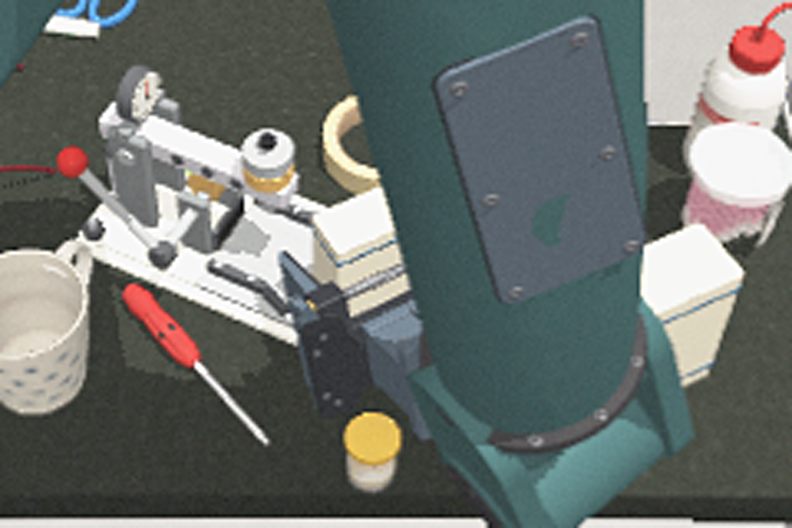

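View pics/top6.png

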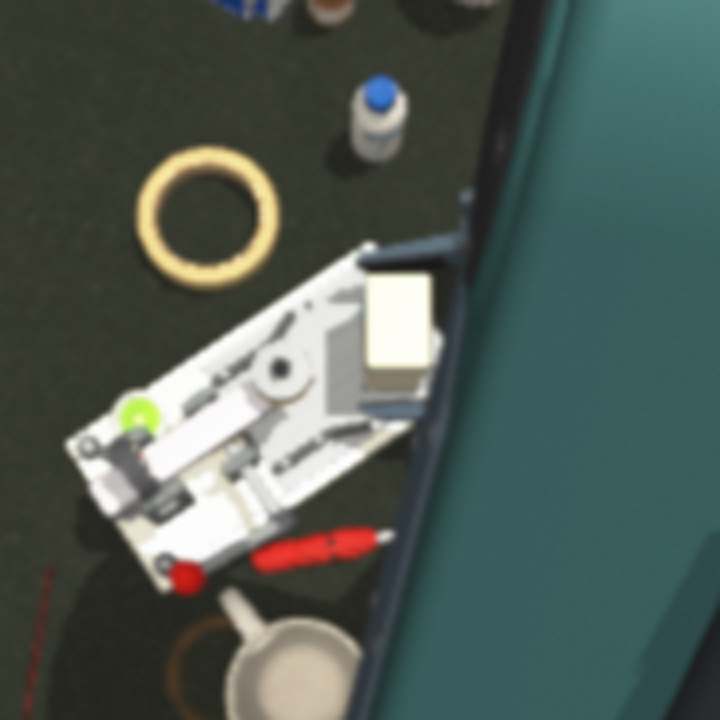

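```bash
python3 -m creep '[[0,0,0,0,0,0],[0,0,0,0,0,0],[0,0,0,0,0,0],[0,0,0,0,0,0],[0,0,0,0,0,0],[0,0,0,0,0,0],[0,-0.0056,-0.002,0,0,0],[0,-0.0056,-0.002,0,0,0],[0,0.0052,-0.014,0,0,0],[0,0.0052,-0.014,0,0,0],[0,0,0,0,0,0]]' 0 45
python3 - <<'E'
from h import *
o=get_obs(); M=rot(o["tool_rot"]).as_matrix();print(o["q"],o["tool_pos"],o["force"],"grasp",o["tool_pos"]-.019*M[:,2],"tilt",np.degrees(np.arccos(-M[2,2])))
E
```

```text
time_s: 9.93
tool_pos: [0.4678, 0.1259, 0.0762]
tool_rot: [-0.572, 0.821, 0.001, 0.004]
force: [0.1, 1.4, -0.9]
width: 0.655
[-0.31249734  0.65134366  2.17357416  1.1715872   1.3273354  -1.26803926] [0.46783832 0.12589301 0.07623164] [ 0.12291012  1.36522396 -0.91104786] grasp [0.46773889 0.10807068 0.08281605] tilt 69.72367550154604
```

Run:
```python
from h import *
c=read_camera("scene"); crop(c,"scene7",220,150,460,310,3.3)
c=read_camera("wrist"); cv2.imwrite("pics/wrist7.png",c["img"][:,:,::-1])
print(get_obs()["force"])
```

```text
[-0.69936008 -0.18828171 -1.92552843]
```

View pics/scene7.png

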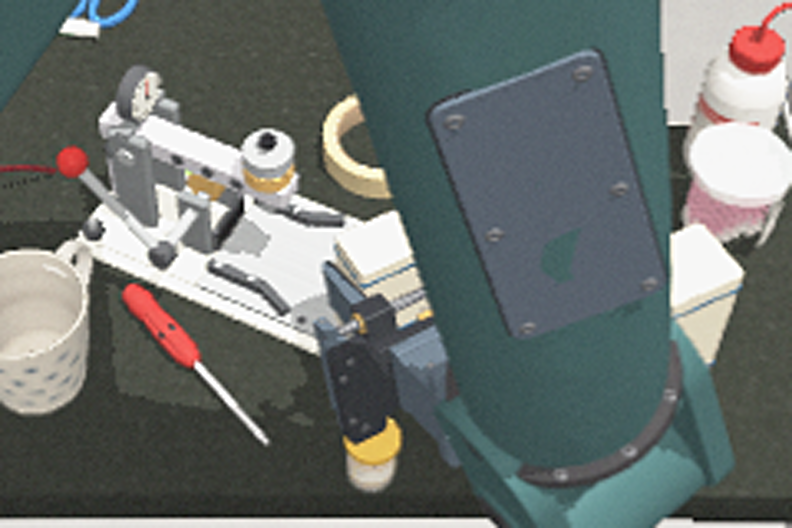

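View pics/wrist7.png

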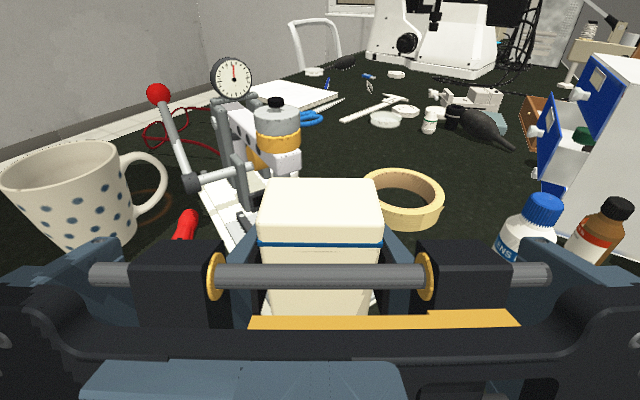

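```bash
python3 -m creep '[[0,0.0017,0,-5,0,0],[0,0.0017,0,-5,0,0],[0,0.0017,0,-5,0,0],[0,0.0017,0,-5,0,0],[0,0.0017,0,-5,0,0],[0,0.0017,0,-5,0,0],[0,0,0,0,0,0]]'
python3 - <<'E'
from h import *
o=get_obs(); M=rot(o["tool_rot"]).as_matrix();print(o["q"],o["tool_pos"],o["force"],M,"grasp",o["tool_pos"]-.019*M[:,2],"tilt",np.degrees(np.arccos(-M[2,2])))
E
python3 -m creep '[[0,0.0015,0,-4.5,0,0],[0,0.0015,0,-4.5,0,0],[0,0.0015,0,-4.5,0,0],[0,0.0015,0,-4.5,0,0],[0,0.0015,0,-4.5,0,0],[0,0.0015,0,-4.5,0,0],[0,0,0,0,0,0]]'
python3 - <<'E'
from h import *
o=get_obs(); M=rot(o["tool_rot"]).as_matrix();print(o["q"],o["tool_pos"],o["force"],M,"grasp",o["tool_pos"]-.019*M[:,2],"tilt",np.degrees(np.arccos(-M[2,2])))
c=read_camera("scene"); crop(c,"scene8",220,150,460,310,3.3)
E
```

```text
time_s: 10.62
tool_pos: [0.4674, 0.1233, 0.0686]
tool_rot: [-0.338, 0.941, 0.002, 0.004]
force: [1.4, -0.5, -2.8]
width: 0.658
[-0.152266    0.39920491  2.24213105  0.95243299  0.88477852 -0.92449175] [0.46740784 0.12328348 0.0686232 ] [ 1.40684901 -0.46840874 -2.76953025] [[ 9.99957739e-01  6.05458174e-03  6.91830627e-03]
 [ 2.62546666e-04 -7.71018934e-01  6.36812165e-01]
 [ 9.18977643e-03 -6.36783436e-01 -7.70987940e-01]] grasp [0.4672764  0.11118405 0.08327197] tilt 39.55731194393267
time_s: 11.2
tool_pos: [0.4665, 0.1153, 0.063]
tool_rot: [-0.11, 0.994, 0.0, 0.002]
force: [0.7, 0.4, -2.4]
width: 0.658
[ 0.07087627  0.29245336  2.24424955  0.38487758  0.62006004 -0.2459631 ] [0.46649296 0.11525958 0.06298882] [ 0.72060669  0.37286989 -2.36505454] [[ 9.99990155e-01  1.10465816e-03  4.29763048e-03]
 [ 1.36573083e-04 -9.75720425e-01  2.19019712e-01]
 [ 4.43522775e-03 -2.19016969e-01 -9.75710969e-01]] grasp [0.46641131 0.1110982  0.08152733] tilt 12.65393825222226
```

View pics/scene8.png

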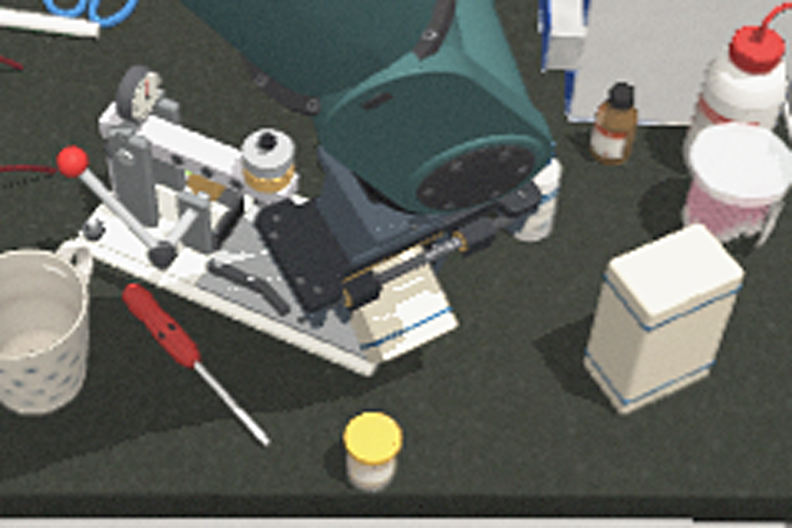

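```bash
python3 -m creep '[[0,0.0014,0,-4.2,0,0],[0,0.0014,0,-4.2,0,0],[0,0.0014,0,-4.2,0,0],[0,0,0,0,0,0],[0,0,0,0,0,-5.5],[0,0,0,0,0,-5.5],[0,0,0,0,0,-5.5],[0,0,0,0,0,-5.5],[0,0,0,0,0,-5.5],[0,0,0,0,0,-5.5],[0,0,0,0,0,0]]'
cat > st.py <<'E'
from h import *
O=np.array([.494,.115,0]); th=np.radians(122.9); ex=np.array([np.cos(th),np.sin(th),0]); ey=np.array([-ex[1],ex[0],0])
def st():
    o=get_obs(); M=rot(o["tool_rot"]).as_matrix(); g=o["tool_pos"]-.019*M[:,2]
    T=np.array([ex,ey,[0,0,1]])
    print("t",o["time_s"],"q",o["q"].round(2),"F",o["force"].round(1))
    print("tester-frame TCP",(T@(o["tool_pos"]-O)).round(4),"grasp",(T@(g-O)).round(4)); print("tool axes in tester (cols)\n",(T@M).round(3))
    return T@M
if __name__=="__main__": st()
E
python3 st.py
```

```text
time_s: 12.17
tool_pos: [0.4661, 0.1098, 0.0617]
tool_rot: [-0.003, 0.958, 0.285, 0.002]
force: [-0.2, 0.2, -1.8]
width: 0.659
t 12.1667 q [ 0.18  0.29  2.23  0.01  0.62 -0.41] F [-0.2  0.2 -1.8]
tester-frame TCP [0.0108 0.0262 0.0617] grasp [0.0107 0.0263 0.0807]
tool axes in tester (cols)
 [[ 0.005 -1.     0.004]
 [-1.    -0.005 -0.006]
 [ 0.006 -0.004 -1.   ]]
```

```bash
python3 -m creep '[[0.013,-0.007,0,0,0,0],[0.013,-0.007,0,0,0,0],[0,0.0013,0,-3.5,0,0],[0,0.0013,0,-3.5,0,0],[0,0.0013,0,-3.5,0,0],[0,0,0.015,0,0,0],[0,0,0.015,0,0,0],[0,0,0,0,0,0]]'
python3 st.py
python3 - <<'E'
from h import *
c=read_camera("scene"); crop(c,"scene9",220,150,460,310,3.3)
c=read_camera("wrist"); cv2.imwrite("pics/wrist9.png",c["img"][:,:,::-1])
E
```

```text
time_s: 12.83
tool_pos: [0.4858, 0.1287, 0.0313]
tool_rot: [0.087, 0.955, 0.281, 0.028]
force: [-2.2, -0.6, -2.3]
width: 0.657
t 12.8333 q [ 0.31  0.38  2.21 -0.35  0.53  0.03] F [-2.2 -0.6 -2.3]
tester-frame TCP [ 0.0159 -0.0006  0.0313] grasp [ 0.0194 -0.0005  0.05  ]
tool axes in tester (cols)
 [[-0.001 -0.983 -0.181]
 [-1.     0.002 -0.004]
 [ 0.005  0.181 -0.983]]
```

View pics/scene9.png

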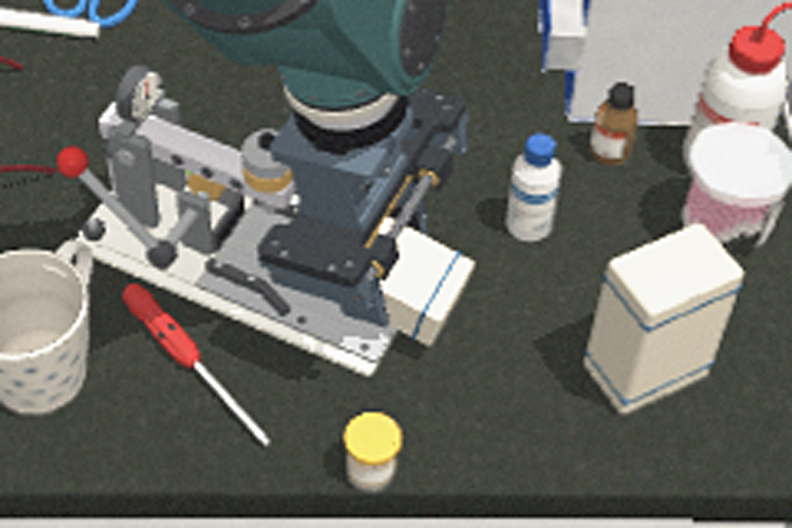

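View pics/wrist9.png

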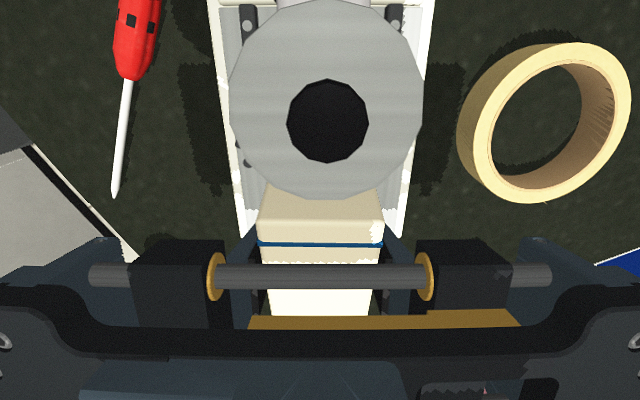

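```bash
python3 -m creep '[[0,-0.004,0.0055,0,0,0],[0,-0.004,0.0055,0,0,0],[0,0,0,0,0,0],[0,0,0,0,0,0]]'
python3 st.py
```

```text
time_s: 13.27
tool_pos: [0.4834, 0.1334, 0.0209]
tool_rot: [0.087, 0.955, 0.282, 0.029]
force: [0.1, 0.7, -1.9]
width: 0.654
t 13.2667 q [ 0.32  0.4   2.21 -0.37  0.51  0.06] F [ 0.1  0.7 -1.9]
tester-frame TCP [ 0.0212 -0.0011  0.0209] grasp [ 0.0247 -0.0009  0.0396]
tool axes in tester (cols)
 [[ 0.    -0.983 -0.183]
 [-1.     0.001 -0.007]
 [ 0.007  0.183 -0.983]]
```

```bash
python3 -m creep '[[0,-0.0004,0.002,0,0,0],[0,0,0,0,0,0],[0,0,0,0,0,0]]'
python3 -m creep '[[0,0,0,0,0,0],[0,0,0,0,0,0],[0,0,0,0,0,0],[0,0,0,0,0,0],[0,0,0,0,0,0]]' 0.75 3
python3 st.py;  python3 - <<'E'
from h import *
c=read_camera("scene"); crop(c,"scene10",220,150,460,310,3.3)
E
```

```text
time_s: 13.52
tool_pos: [0.4837, 0.1332, 0.0191]
tool_rot: [0.087, 0.955, 0.282, 0.03]
force: [1.0, 0.1, -2.2]
width: 0.655
time_s: 13.93
tool_pos: [0.4837, 0.1332, 0.0191]
tool_rot: [0.087, 0.955, 0.282, 0.03]
force: [-0.1, 0.0, -1.0]
width: 0.748
t 13.9333 q [ 0.32  0.4   2.21 -0.37  0.51  0.06] F [-0.1  0.  -1. ]
tester-frame TCP [ 0.0209 -0.0012  0.0191] grasp [ 0.0244 -0.0011  0.0378]
tool axes in tester (cols)
 [[ 0.    -0.983 -0.183]
 [-1.     0.001 -0.007]
 [ 0.007  0.183 -0.983]]
```

View pics/scene10.png

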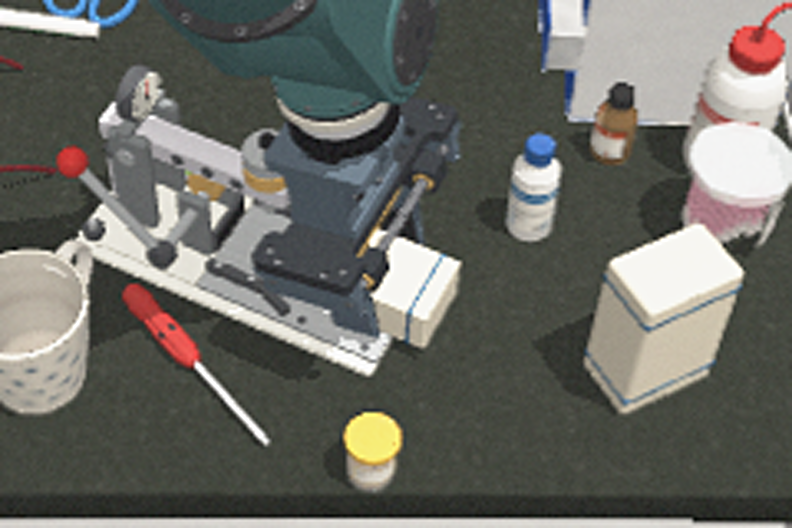

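```bash
python3 -m creep '[[0,-0.0012,0,3.5,0,0],[0,-0.0012,0,3.5,0,0],[0,-0.0012,0,3.5,0,0],[0,0,0,0,0,0],[0,0,-0.02,0,0,0],[0,0,-0.03,0,0,0],[0,0,-0.02,0,0,0],[0,0.04,0,0,0,0],[0,0.041,0,0,0,0],[0,0,0,0,0,0]]' 0.85
python3 st.py;  python3 - <<'E'
from h import *
c=read_camera("scene"); crop(c,"scene11",220,150,460,310,3.3)
c=read_camera("wrist"); cv2.imwrite("pics/wrist11.png",c["img"][:,:,::-1])
E
```

```text
time_s: 14.82
tool_pos: [0.5288, 0.0642, 0.0898]
tool_rot: [0.002, 0.959, 0.282, 0.005]
force: [0.0, -0.1, 0.8]
width: 0.851
t 14.8167 q [ 0.08  0.31  2.12 -0.    0.7  -0.49] F [ 0.  -0.1  0.8]
tester-frame TCP [-0.0615 -0.0017  0.0898] grasp [-0.0614 -0.0015  0.1088]
tool axes in tester (cols)
 [[-0.002 -1.    -0.006]
 [-1.     0.002 -0.009]
 [ 0.009  0.006 -1.   ]]
```

View pics/scene11.png

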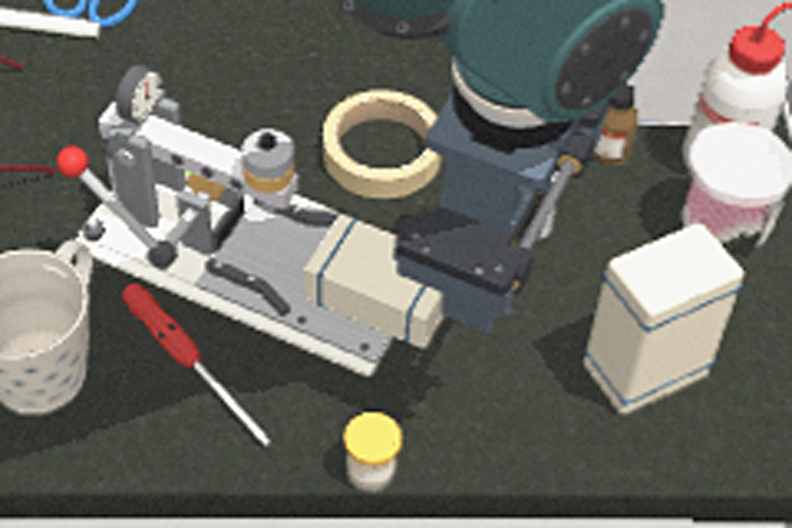

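View pics/wrist11.png

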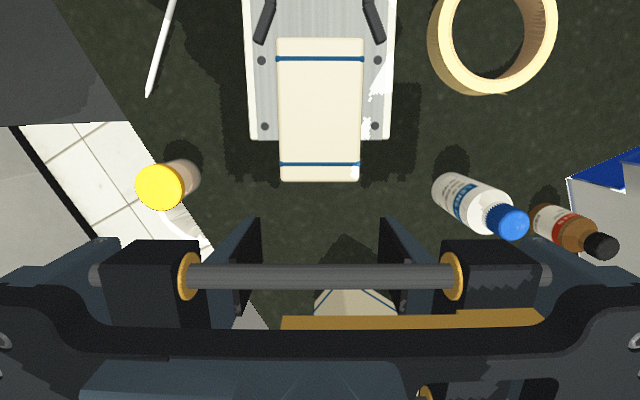

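```bash
python3 -m creep '[[0,0,0,0,0,0],[0,0,0,0,0,0],[0,0,0.03,0,0,0],[0,0,0.035,0,0,0],[0,0,0,0,0,0],[0,0,0,0,0,0]]' 0.3 40
python3 st.py
python3 -m creep '[[0,-0.008,0,0,0,0],[0,-0.008,0,0,0,0],[0,-0.01,0,0,0,0],[0,-0.01,0,0,0,0],[0,-0.01,0,0,0,0],[0,-0.01,0,0,0,0],[0,-0.01,0,0,0,0],[0,0,0,0,0,0]]'
python3 st.py;  python3 - <<'E'
from h import *
c=read_camera("wrist"); cv2.imwrite("pics/wrist12.png",c["img"][:,:,::-1])
E
```

```text
time_s: 15.42
tool_pos: [0.5239, 0.0687, 0.0227]
tool_rot: [-0.001, 0.959, 0.284, 0.002]
force: [0.5, 0.3, 0.5]
width: 0.441
t 15.4167 q [ 0.09  0.43  2.13  0.    0.58 -0.49] F [0.5 0.3 0.5]
tester-frame TCP [-0.0551  0.0001  0.0227] grasp [-0.0551  0.0001  0.0417]
tool axes in tester (cols)
 [[ 0.001 -1.     0.001]
 [-1.    -0.001 -0.003]
 [ 0.003 -0.001 -1.   ]]
time_s: 16.08
tool_pos: [0.4884, 0.125, 0.0236]
tool_rot: [-0.001, 0.959, 0.284, 0.003]
force: [-0.2, -0.6, -1.2]
width: 0.298
t 16.0833 q [ 0.2   0.4   2.18  0.    0.56 -0.38] F [-0.2 -0.6 -1.2]
tester-frame TCP [ 0.0114 -0.0007  0.0236] grasp [ 0.0114 -0.0006  0.0426]
tool axes in tester (cols)
 [[ 0.001 -1.    -0.001]
 [-1.    -0.001 -0.007]
 [ 0.007  0.001 -1.   ]]
```

View pics/wrist12.png

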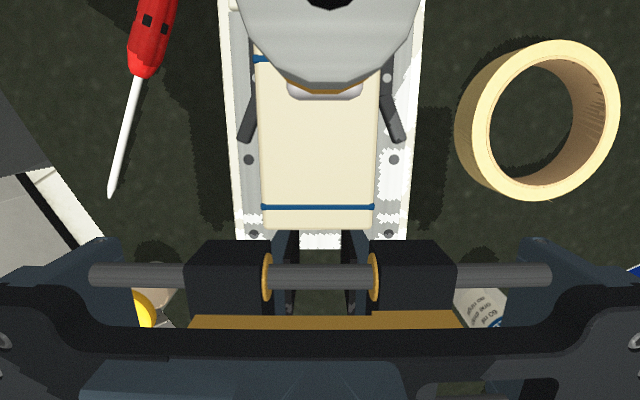

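```bash
python3 -m creep '[[0,-0.006,0,0,0,0],[0,-0.006,0,0,0,0],[0,-0.004,0,0,0,0],[0,0,0,0,0,0],[0,0,0,0,0,0]]'
python3 st.py
python3 -m creep '[[0,-0.003,0,0,0,0],[0,0,0,0,0,0]]'
python3 -m creep '[[0,-0.003,0,0,0,0],[0,0,0,0,0,0]]'
python3 st.py
```

```text
time_s: 16.55
tool_pos: [0.4809, 0.1371, 0.0235]
tool_rot: [-0.001, 0.959, 0.283, 0.003]
force: [-0.0, 0.1, -0.3]
width: 0.3
t 16.55 q [ 0.23  0.4   2.19  0.    0.55 -0.35] F [-0.   0.1 -0.3]
tester-frame TCP [ 0.0257 -0.001   0.0235] grasp [ 0.0257 -0.0009  0.0425]
tool axes in tester (cols)
 [[ 0.    -1.    -0.001]
 [-1.    -0.    -0.007]
 [ 0.007  0.001 -1.   ]]
time_s: 16.72
tool_pos: [0.4793, 0.1397, 0.0235]
tool_rot: [-0.001, 0.959, 0.283, 0.004]
force: [0.1, -0.9, 0.5]
width: 0.3
time_s: 16.88
tool_pos: [0.4776, 0.1422, 0.0235]
tool_rot: [-0.001, 0.959, 0.283, 0.004]
force: [-0.5, 0.2, 1.1]
width: 0.302
t 16.8833 q [ 0.24  0.39  2.19  0.    0.55 -0.33] F [-0.5  0.2  1.1]
tester-frame TCP [ 0.0318 -0.001   0.0235] grasp [ 0.0318 -0.0009  0.0425]
tool axes in tester (cols)
 [[ 0.    -1.    -0.001]
 [-1.    -0.    -0.007]
 [ 0.007  0.001 -1.   ]]
```

```bash
for i in 1; do :; done; python3 -m creep '[[0,-0.002,0,0,0,0],[0,0,0,0,0,0]]'
python3 -m creep '[[0,-0.002,0,0,0,0],[0,0,0,0,0,0]]'
python3 st.py
python3 - <<'E'
from h import *
c=read_camera("scene"); crop(c,"scene13",220,150,460,310,3.3)
c=read_camera("wrist"); cv2.imwrite("pics/wrist13.png",c["img"][:,:,::-1])
E
```

```text
time_s: 17.05
tool_pos: [0.4778, 0.1428, 0.0239]
tool_rot: [0.0, 0.959, 0.284, 0.004]
force: [7.7, -20.2, 0.8]
width: 0.3
time_s: 17.22
tool_pos: [0.4781, 0.1433, 0.0243]
tool_rot: [0.001, 0.959, 0.285, 0.005]
force: [16.9, -45.0, 3.6]
width: 0.297
t 17.2167 q [ 0.25  0.39  2.19 -0.    0.55 -0.33] F [ 16.9 -45.    3.6]
tester-frame TCP [ 0.0324 -0.002   0.0243] grasp [ 0.0325 -0.0019  0.0433]
tool axes in tester (cols)
 [[ 0.004 -1.    -0.006]
 [-1.    -0.004 -0.009]
 [ 0.009  0.006 -1.   ]]
```

View pics/scene13.png

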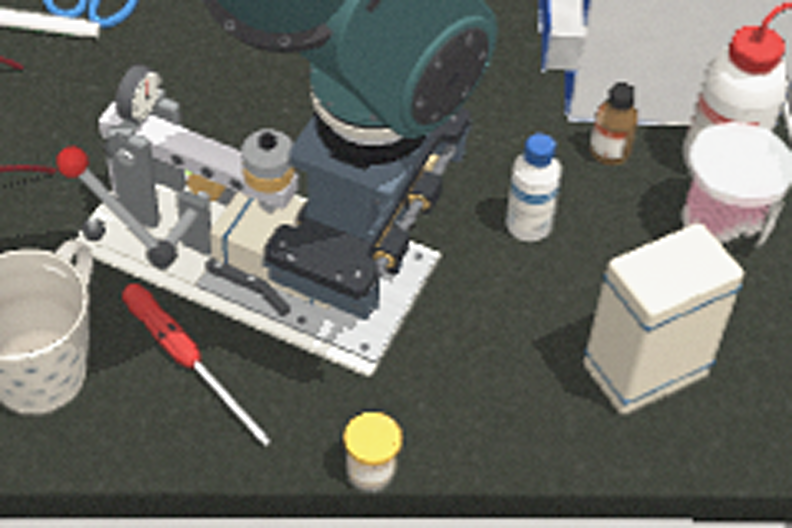

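View pics/wrist13.png

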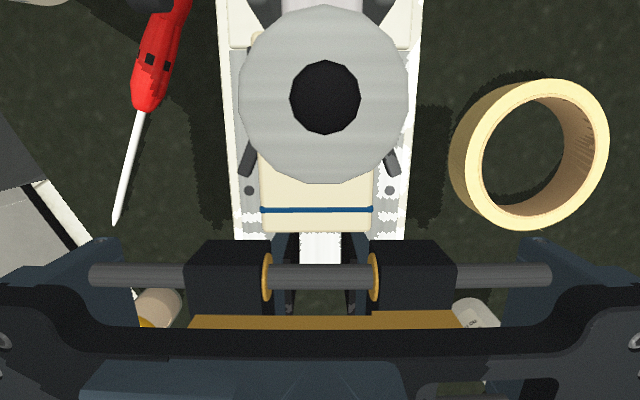

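```bash
python3 -m creep '[[0,0.003,0,0,0,0],[0,0.005,0,0,0,0],[0,0.02,0,0,0,0],[0,0,-0.04,0,0,0],[0,0,-0.04,0,0,0],[0,0,-0.04,0,0,0],[0,0,-0.04,0,0,0],[0,0,0,0,0,0]]'
python3 st.py
python3 - <<'E'
from h import *
from scipy.optimize import fsolve
c=read_camera("wrist"); cv2.imwrite("pics/wrist14.png",c["img"][:,:,::-1])
c=read_camera("scene"); crop(c,"scene14",220,150,460,310,3.3)
D_=np.array([[.37938,1.73478,.30733,.62849,.21331],[.09076,2.09846,.51372,.07053,.21402],[.33847,2.15207,.51229,.069,.06343],[.30302,2.15131,.50754,.09311,.08197],[.27207,2.20743,.46644,.139,.07813]])
A=[];b=[]
for q2,q3,x,y,z in D_:
    r=np.hypot(x,y); A.append([np.sin(q2),np.sin(q2+q3),1,0]);b.append(r);A.append([np.cos(q2),np.cos(q2+q3),0,1]);b.append(z)
s=np.linalg.lstsq(np.array(A),np.array(b),rcond=None)[0]; print(s,(np.array(A)@s-b).round(4))
for r,z in [(.41,.11),(.405,.14),(.413,.1),(.425,0)]:
    f=lambda q:[s[0]*np.sin(q[0])+s[1]*np.sin(q[0]+q[1])+s[2]-r,s[0]*np.cos(q[0])+s[1]*np.cos(q[0]+q[1])+s[3]-z]
    q=fsolve(f,[.2,2.2]);print(r,z,q,"q5",np.pi-q.sum())
E
```

```text
time_s: 17.98
tool_pos: [0.4932, 0.1221, 0.1907]
tool_rot: [-0.0, 0.959, 0.283, 0.008]
force: [1.8, 0.6, 1.7]
width: 0.299
t 17.9833 q [ 0.2   0.1   2.14  0.    0.89 -0.38] F [1.8 0.6 1.7]
tester-frame TCP [ 0.0064 -0.0032  0.1907] grasp [ 0.0065 -0.0029  0.2097]
tool axes in tester (cols)
 [[ 0.    -1.    -0.004]
 [-1.    -0.    -0.016]
 [ 0.016  0.004 -1.   ]]
[ 0.53979595  0.60234253 -0.02405446  0.02959909] [-0.0082  0.0063 -0.0029  0.0039  0.0033 -0.0038  0.0032 -0.0028  0.0046
 -0.0037]
0.41 0.11 [0.07882673 2.35512572] q5 0.7076402037493499
0.405 0.14 [0.01222001 2.35207047] q5 0.777302173406671
0.413 0.1 [0.10391212 2.35272737] q5 0.684953157281031
0.425 0 [0.33902038 2.33862334] q5 0.46394892817713185
```

View pics/wrist14.png

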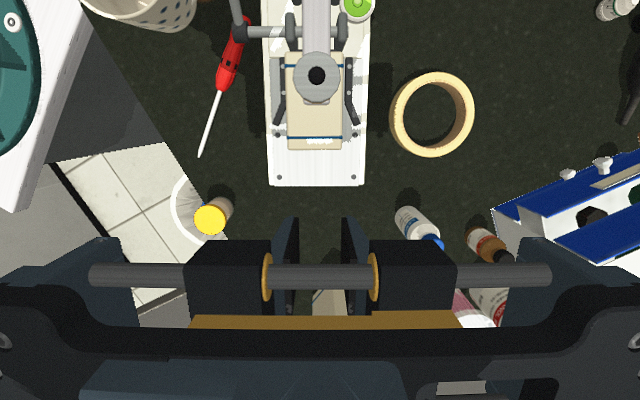

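View pics/scene14.png

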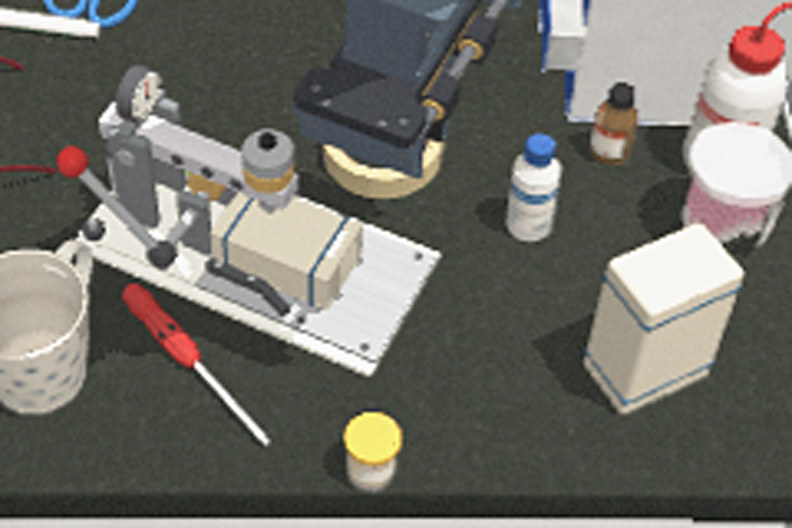

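Run:
```python
from st import *
w=read_camera("wrist"); crop(w,"w14c",255,30,385,200,3.4)
T=np.array([ex,ey,[0,0,1]])
rays=[]
for n in ["scene","top","wrist"]:
    c=read_camera(n); hsv=cv2.cvtColor(c["img"],cv2.COLOR_RGB2HSV)
    m=(((hsv[...,0]<6)|(hsv[...,0]>174))&(hsv[...,1]>170)&(hsv[...,2]>90)).astype(np.uint8)
    k,l,s,ce=cv2.connectedComponentsWithStats(m)
    for i in range(1,k):
        if s[i,4]>25: print(n,s[i],ce[i])
```

```text
scene [450 150  14  14  30] [454.83333333 156.06666667]
scene [441 158  16  14  63] [447.06349206 166.14285714]
scene [237 194   9  10  60] [241.26666667 198.41666667]
top [336  55  13  18 151] [341.81456954  64.76821192]
top [303 242  31  11 211] [318.02843602 246.9478673 ]
top [282 251   9   8  54] [286.37037037 254.33333333]
wrist [247  15   8  11  39] [250.84615385  19.33333333]
wrist [219  31  29  63 868] [231.6843318   65.41705069]
```

View pics/w14c.png

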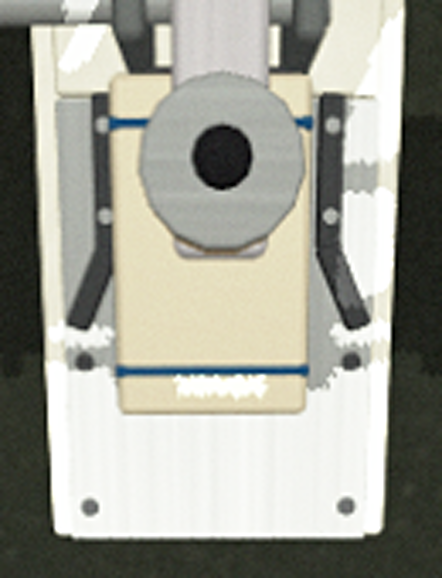

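Run:
```python
from st import *
T=np.array([ex,ey,[0,0,1]])
s=read_camera("scene");t=read_camera("top");w=read_camera("wrist")
A=[];b=[]
for c,uv in [(s,(241.3,198.4)),(t,(286.4,254.3))]:
    d=ray(c,[uv])[0];d/=np.linalg.norm(d);P=np.eye(3)-np.outer(d,d);A.append(P);b.append(P@c["eye"])
k=np.linalg.lstsq(np.vstack(A),np.hstack(b),rcond=None)[0]; print("knob",k,"tester",T@(k-O))
f=lambda l:[((x+.5)/3.4-.5+255,(y+.5)/3.4-.5+30) for x,y in l]
for uv,z in [((121,411),.054),((303,411),.054),((112,74),.054),((310,74),.054),((55,534),.014),((381,534),.014),((90,507),.014),((346,506),.014),((222,157),.144)]:
    print(uv,(T@(onz(w,f([uv]),z)[0]-O)).round(4))
```

```text
knob [0.30768475 0.27019624 0.13183234] tester [0.23150753 0.07213535 0.13183234]
(121, 411) [0.0524 0.0318 0.054 ]
(303, 411) [ 0.0524 -0.0251  0.054 ]
(112, 74) [0.1492 0.0319 0.054 ]
(310, 74) [ 0.1492 -0.025   0.054 ]
(55, 534) [0.003  0.0612 0.014 ]
(381, 534) [ 0.003  -0.0585  0.014 ]
(90, 507) [0.0131 0.048  0.014 ]
(346, 506) [ 0.0135 -0.0452  0.014 ]
(222, 157) [0.1145 0.0008 0.144 ]
```

```bash
python3 -m creep '[[-0.0125,-0.0376,0,0,0,0],[-0.0125,-0.0376,0,0,0,0],[-0.0125,-0.0376,0,0,0,0],[-0.0125,-0.0376,0,0,0,0],[-0.0125,-0.0376,0,0,0,0],[-0.0125,-0.0376,0,0,0,0],[0,0,0,0,0,0]]' 0.5
python3 st.py
python3 - <<'E'
from h import *
c=read_camera("scene"); crop(c,"scene15",180,110,420,270,3.3)
c=read_camera("wrist"); cv2.imwrite("pics/wrist15.png",c["img"][:,:,::-1])
E
```

```text
time_s: 19.02
tool_pos: [0.2998, 0.2724, 0.1822]
tool_rot: [-0.001, 0.958, 0.285, 0.003]
force: [-0.5, -0.5, 0.3]
width: 0.498
t 19.0167 q [ 0.68 -0.07  2.33 -0.    0.87  0.1 ] F [-0.5 -0.5  0.3]
tester-frame TCP [0.2376 0.0776 0.1822] grasp [0.2376 0.0777 0.2012]
tool axes in tester (cols)
 [[ 0.005 -1.    -0.   ]
 [-1.    -0.005 -0.006]
 [ 0.006  0.    -1.   ]]
```

View pics/scene15.png

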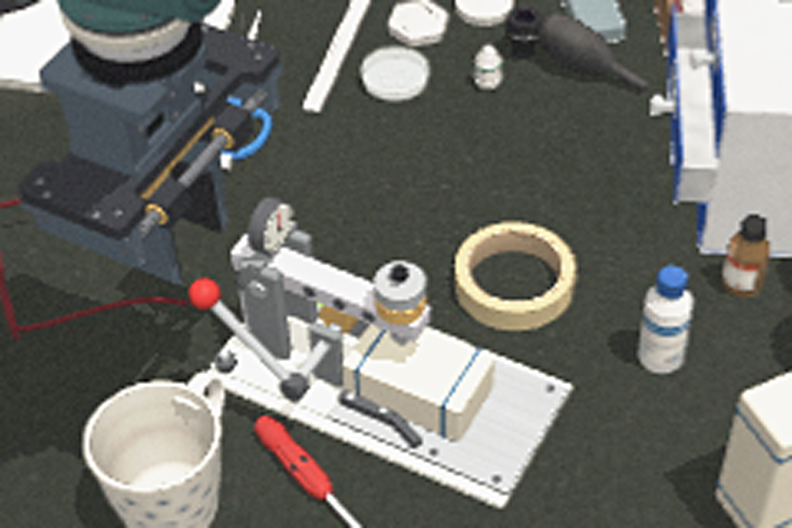

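View pics/wrist15.png

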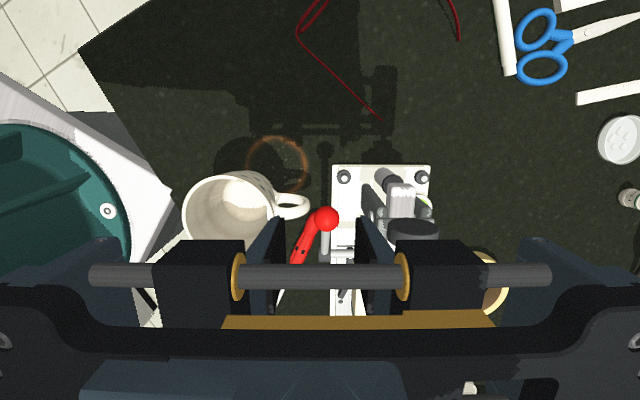

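```bash
python3 -m creep '[[0.0055,0.006,0.01,0,0,0],[0,0,0.02,0,0,0],[0,0,0.02,0,0,0],[0,0,0.02,0,0,0],[0,0,0,0,0,0],[0,0,0,0,0,0]]' 0.5
python3 st.py
python3 - <<'E'
from h import *
c=read_camera("scene"); crop(c,"scene16",180,110,420,270,3.3)
c=read_camera("wrist"); cv2.imwrite("pics/wrist16.png",c["img"][:,:,::-1])
E
```

```text
time_s: 19.62
tool_pos: [0.3129, 0.2672, 0.1124]
tool_rot: [-0.0, 0.959, 0.283, 0.002]
force: [-0.1, -0.0, 0.8]
width: 0.501
t 19.6167 q [ 0.65  0.09  2.35 -0.    0.7   0.08] F [-0.1 -0.   0.8]
tester-frame TCP [0.2262 0.0694 0.1124] grasp [0.2262 0.0695 0.1314]
tool axes in tester (cols)
 [[-0.001 -1.    -0.001]
 [-1.     0.001 -0.005]
 [ 0.005  0.001 -1.   ]]
```

View pics/scene16.png

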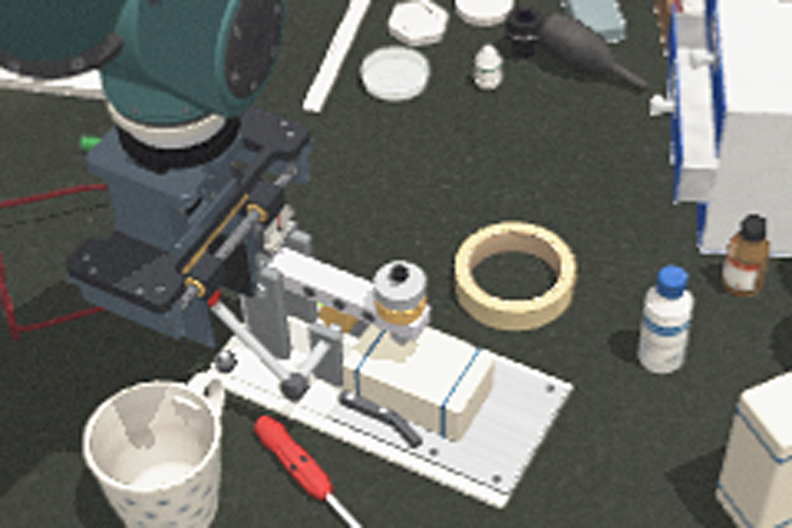

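View pics/wrist16.png

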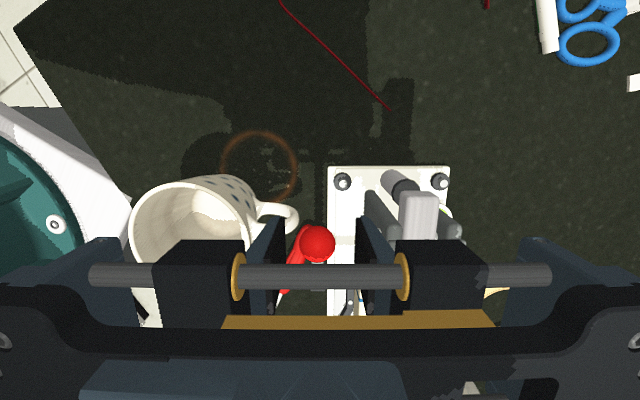

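```bash
python3 -m creep '[[-0.0025,-0.005,0,0,0,0],[0,0,0,0,0,0],[0,0,0,0,0,0]]' 0.5
python3 -m creep '[[0,0,0,0,0,0],[0,0,0,0,0,0],[0,0,0,0,0,0],[0,0,0,0,0,0],[0,0,0,0,0,0]]' 0 20
python3 st.py
```

```text
time_s: 19.97
tool_pos: [0.3079, 0.2714, 0.1136]
tool_rot: [-0.001, 0.959, 0.284, 0.004]
force: [0.3, 0.4, 0.5]
width: 0.498
time_s: 20.38
tool_pos: [0.3086, 0.2716, 0.1132]
tool_rot: [-0.001, 0.959, 0.283, 0.005]
force: [5.4, 1.1, -3.2]
width: 0.227
t 20.3833 q [ 0.67  0.08  2.35 -0.    0.7   0.09] F [ 5.4  1.1 -3.2]
tester-frame TCP [0.2321 0.0706 0.1132] grasp [0.2322 0.0708 0.1322]
tool axes in tester (cols)
 [[ 0.    -1.    -0.001]
 [-1.    -0.    -0.009]
 [ 0.009  0.001 -1.   ]]
```

```bash
python3 -m creep '[[-0.001,0.0102,-0.0088,0,0,0],[0,0.0113,-0.0073,0,0,0],[0,0.0122,-0.0056,0,0,0],[0,0.0129,-0.0038,0,0,0],[0,0,0,0,0,0]]'
python3 st.py
python3 -m creep '[[0,0.0133,-0.002,0,0,0],[0,0.0134,0,0,0,0],[0,0.0133,0.0018,0,0,0],[0,0.0129,0.0037,0,0,0],[0,0,0,0,0,0]]'
python3 st.py
```

```text
time_s: 20.8
tool_pos: [0.3346, 0.2313, 0.1398]
tool_rot: [-0.001, 0.959, 0.283, 0.006]
force: [5.8, 2.8, 3.3]
width: 0.227
t 20.8 q [ 0.55  0.02  2.35 -0.    0.76 -0.02] F [5.8 2.8 3.3]
tester-frame TCP [0.1843 0.0707 0.1398] grasp [0.1843 0.0709 0.1588]
tool axes in tester (cols)
 [[-0.001 -1.    -0.001]
 [-1.     0.001 -0.012]
 [ 0.012  0.001 -1.   ]]
time_s: 21.22
tool_pos: [0.3635, 0.1866, 0.1356]
tool_rot: [-0.001, 0.959, 0.283, 0.006]
force: [7.1, 1.2, 5.6]
width: 0.227
t 21.2167 q [ 0.42  0.03  2.35  0.    0.75 -0.16] F [7.1 1.2 5.6]
tester-frame TCP [0.131  0.0707 0.1356] grasp [0.131  0.0709 0.1546]
tool axes in tester (cols)
 [[-0.001 -1.    -0.002]
 [-1.     0.001 -0.011]
 [ 0.011  0.002 -1.   ]]
```

```bash
python3 -m creep '[[0,0.0123,0.0055,0,0,0],[0,0.0114,0.0071,0,0,0],[0,0.0103,0.0087,0,0,0],[0,0.0089,0.01,0,0,0],[0,0,0,0,0,0],[0,0,0,0,0,0]]'
python3 st.py
python3 - <<'E'
from h import *
c=read_camera("scene"); crop(c,"scene17",180,110,420,270,3.3)
E
```

```text
time_s: 21.72
tool_pos: [0.3865, 0.1513, 0.1042]
tool_rot: [-0.001, 0.959, 0.283, 0.005]
force: [5.6, 1.7, 4.6]
width: 0.226
t 21.7167 q [ 0.32  0.11  2.34  0.    0.68 -0.26] F [5.6 1.7 4.6]
tester-frame TCP [0.0888 0.0705 0.1042] grasp [0.0889 0.0707 0.1232]
tool axes in tester (cols)
 [[-0.001 -1.    -0.002]
 [-1.     0.001 -0.011]
 [ 0.011  0.002 -1.   ]]
```

View pics/scene17.png

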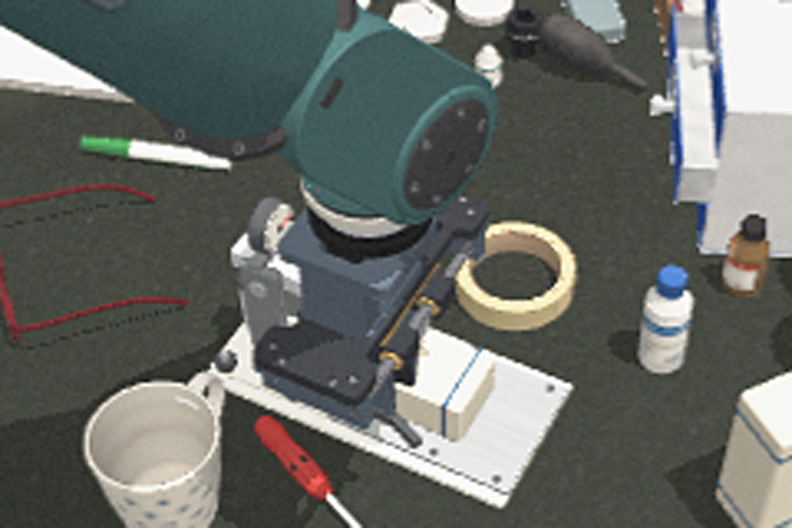

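```bash
Z='[[0,0,0,0,0,0],[0,0,0,0,0,0],[0,0,0,0,0,0],[0,0,0,0,0,0],[0,0,0,0,0,0],[0,0,0,0,0,0],[0,0,0,0,0,0],[0,0,0,0,0,0],[0,0,0,0,0,0],[0,0,0,0,0,0],[0,0,0,0,0,0],[0,0,0,0,0,0]]'; 
python3 -m creep '[[0,0.001,0.001,0,0,0],[0,0,0,0,0,0],[0,0,0,0,0,0],[0,0,0,0,0,0],[0,0,0,0,0,0],[0,0,0,0,0,0],[0,0,0,0,0,0],[0,0,0,0,0,0],[0,0,0,0,0,0],[0,0,0,0,0,0],[0,0,0,0,0,0],[0,0,0,0,0,0]]'
python3 st.py
python3 - <<'E'
from h import *
c=read_camera("wrist"); cv2.imwrite("pics/wrist18.png",c["img"][:,:,::-1])
c=read_camera("top"); crop(c,"top18",240,110,420,290,4)
E
```

```text
time_s: 22.77
tool_pos: [0.3868, 0.1508, 0.1036]
tool_rot: [-0.001, 0.959, 0.283, 0.006]
force: [4.6, 2.3, 5.6]
width: 0.226
t 22.7667 q [ 0.31  0.11  2.34  0.    0.68 -0.26] F [4.6 2.3 5.6]
tester-frame TCP [0.0883 0.0705 0.1036] grasp [0.0883 0.0707 0.1226]
tool axes in tester (cols)
 [[ 0.    -1.    -0.002]
 [-1.    -0.    -0.011]
 [ 0.011  0.002 -1.   ]]
```

View pics/wrist18.png

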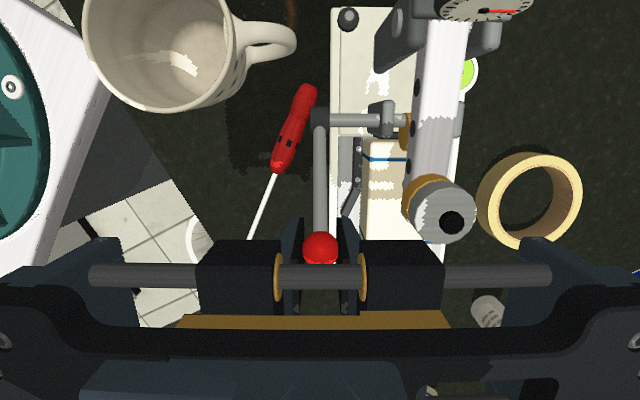

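View pics/top18.png

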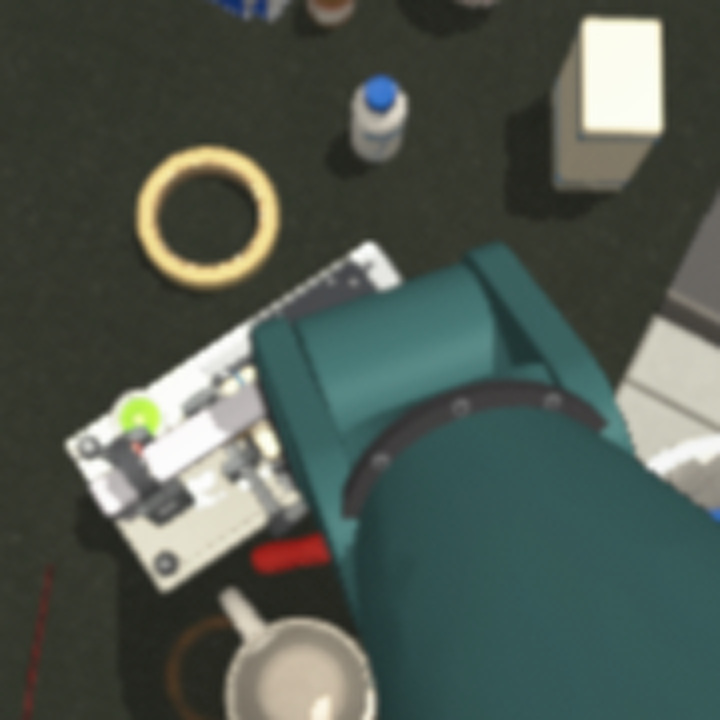

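```bash
for i in 1 2 3 4 5; do python3 -m creep '[[0,0,0,0,0,0],[0,0,0,0,0,0],[0,0,0,0,0,0],[0,0,0,0,0,0],[0,0,0,0,0,0],[0,0,0,0,0,0],[0,0,0,0,0,0],[0,0,0,0,0,0],[0,0,0,0,0,0],[0,0,0,0,0,0],[0,0,0,0,0,0],[0,0,0,0,0,0]]' | head -1; done
python3 - <<'E'
from h import *
c=read_camera("scene"); crop(c,"scene19",220,130,400,290,4)
c=read_camera("wrist"); crop(c,"wrist19",330,0,530,250,3); print(get_obs()["force"])
E
```

```text
time_s: 23.87
time_s: 24.87
time_s: 25.87
time_s: 26.87
time_s: 27.87
[6.38343097 1.8876474  4.62312564]
```

View pics/wrist19.png

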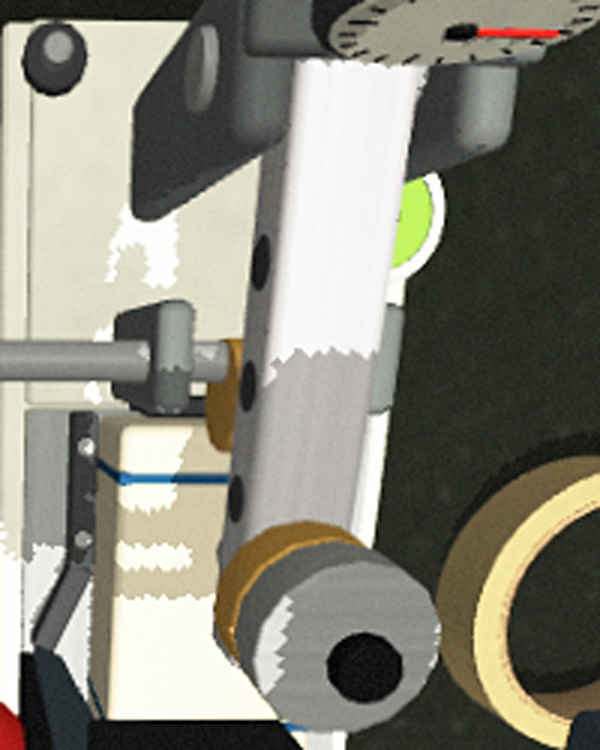

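Run:
```python
from st import *
T=np.array([ex,ey,[0,0,1]]); w=read_camera("wrist")
for z in (.144,.136,.131): print(z,(T@(onz(w,[(330+365.5/3-.5,668.5/3-.5)],z)[0]-O)).round(4))
```

```text
0.144 [0.1161 0.0047 0.144 ]
0.136 [0.113  0.0006 0.136 ]
0.131 [ 0.1111 -0.002   0.131 ]
```

```bash
python3 -m creep '[[0,-0.0099,-0.011,0,0,0],[0,-0.0103,-0.0087,0,0,0],[0,-0.0114,-0.0071,0,0,0],[0,-0.0123,-0.0055,0,0,0],[0,-0.0129,-0.0037,0,0,0],[0,0,0,0,0,0]]' - 30
python3 st.py
python3 -m creep '[[0,-0.0133,-0.0018,0,0,0],[0,-0.0134,0,0,0,0],[0,-0.0133,0.002,0,0,0],[0,-0.0129,0.0038,0,0,0],[0,0,0,0,0,0]]'
python3 st.py
```

```text
time_s: 28.52
tool_pos: [0.3551, 0.1998, 0.1399]
tool_rot: [-0.001, 0.959, 0.284, 0.006]
force: [6.1, 3.3, 4.2]
width: 0.22
t 28.5167 q [ 0.46  0.02  2.35  0.    0.76 -0.12] F [6.1 3.3 4.2]
tester-frame TCP [0.1466 0.0706 0.1399] grasp [0.1466 0.0708 0.1589]
tool axes in tester (cols)
 [[ 0.001 -1.    -0.001]
 [-1.    -0.001 -0.012]
 [ 0.012  0.001 -1.   ]]
time_s: 28.93
tool_pos: [0.3261, 0.2444, 0.1352]
tool_rot: [-0.001, 0.959, 0.284, 0.006]
force: [4.7, 6.3, 5.5]
width: 0.222
t 28.9333 q [ 0.59  0.03  2.35 -0.    0.75  0.01] F [4.7 6.3 5.5]
tester-frame TCP [0.1998 0.0708 0.1352] grasp [0.1998 0.071  0.1542]
tool axes in tester (cols)
 [[ 0.001 -1.    -0.001]
 [-1.    -0.001 -0.011]
 [ 0.011  0.001 -1.   ]]
```

```bash
python3 -m creep '[[0,-0.0122,0.0056,0,0,0],[0,-0.0113,0.0073,0,0,0],[0,-0.0102,0.0088,0,0,0],[0,-0.003,0.003,0,0,0],[0,0,0,0,0,0],[0,0,0,0,0,0]]'
python3 st.py
```

```text
time_s: 29.43
tool_pos: [0.3068, 0.2743, 0.1107]
tool_rot: [-0.001, 0.959, 0.284, 0.005]
force: [4.5, 3.1, 7.1]
width: 0.221
t 29.4333 q [ 0.67  0.09  2.35 -0.    0.69  0.1 ] F [4.5 3.1 7.1]
tester-frame TCP [0.2355 0.0707 0.1107] grasp [0.2355 0.0709 0.1297]
tool axes in tester (cols)
 [[ 0.001 -1.    -0.001]
 [-1.    -0.001 -0.011]
 [ 0.011  0.001 -1.   ]]
```

```bash
python3 -m creep '[[0,-0.002,0.002,0,0,0],[0,-0.002,0.002,0,0,0],[0,0,0,0,0,0]]'
python3 st.py
python3 - <<'E'
from h import *
c=read_camera("wrist"); cv2.imwrite("pics/wrist20.png",c["img"][:,:,::-1])
c=read_camera("scene"); crop(c,"scene20",180,110,420,270,3.3)
E
```

```text
time_s: 29.68
tool_pos: [0.3049, 0.2774, 0.107]
tool_rot: [-0.001, 0.959, 0.284, 0.005]
force: [4.3, -4.1, 16.3]
width: 0.218
t 29.6833 q [ 0.68  0.1   2.35 -0.    0.68  0.11] F [ 4.3 -4.1 16.3]
tester-frame TCP [0.239  0.0706 0.107 ] grasp [0.2391 0.0708 0.126 ]
tool axes in tester (cols)
 [[ 0.001 -1.    -0.002]
 [-1.    -0.001 -0.01 ]
 [ 0.01   0.002 -1.   ]]
```

View pics/scene20.png

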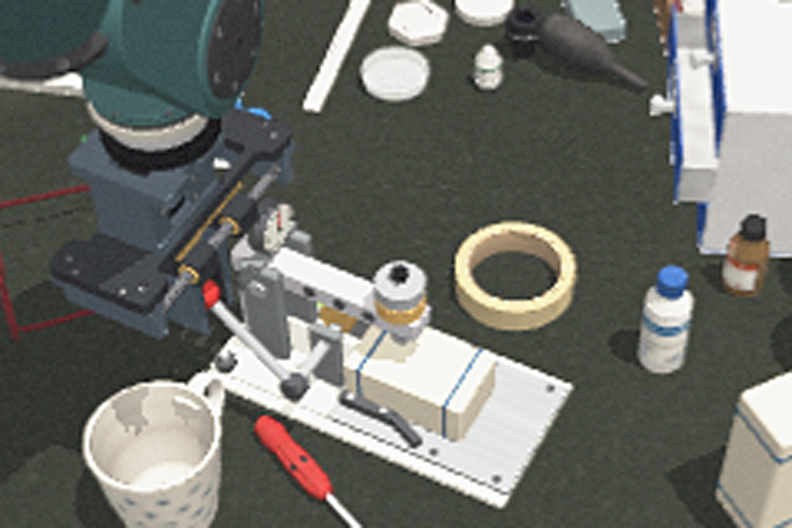

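View pics/wrist20.png

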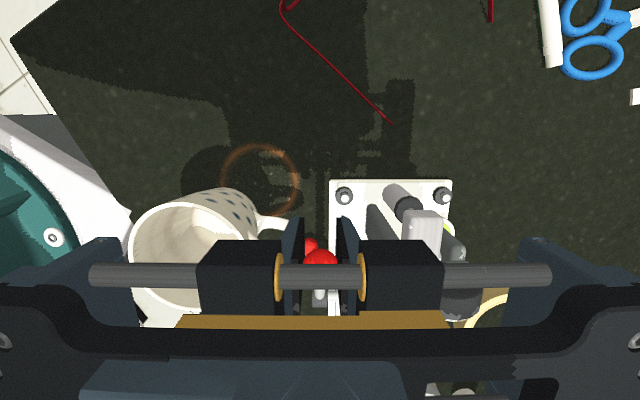

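```bash
python3 -m creep '[[0,0,0,0,0,0],[0,0,0,0,0,0],[0,0,0,0,0,0],[0,0,0,0,0,0],[0,0,-0.03,0,0,0],[0,0,-0.04,0,0,0],[0,0,-0.04,0,0,0],[0,0,-0.04,0,0,0],[0,0,0,0,0,0]]' 0.5
python3 st.py; python3 -m creep '[[0.03,-0.03,0,0,0,0],[0.03,-0.03,0,0,0,0],[0.03,-0.03,0,0,0,0],[0,0,0,0,0,0]]'
python3 - <<'E'
from st import *
s=read_camera("scene"); crop(s,"scene21",180,110,420,270,3.3)
t=read_camera("top"); crop(t,"top21",240,110,420,290,4)
T=np.array([ex,ey,[0,0,1]]);A=[];b=[]
for c in (s,t):
    hsv=cv2.cvtColor(c["img"],cv2.COLOR_RGB2HSV)
    m=(((hsv[...,0]<6)|(hsv[...,0]>174))&(hsv[...,1]>170)&(hsv[...,2]>90)).astype(np.uint8)
    k,l,st_,ce=cv2.connectedComponentsWithStats(m)
    for i in range(1,k):
        if st_[i,4]>25: print(st_[i],ce[i])
E
```

```text
time_s: 30.53
tool_pos: [0.3045, 0.2779, 0.2628]
tool_rot: [-0.002, 0.959, 0.283, 0.008]
force: [1.0, 0.5, 1.3]
width: 0.499
t 30.5333 q [ 0.68 -0.19  2.26 -0.    1.05  0.11] F [1.  0.5 1.3]
tester-frame TCP [0.2397 0.0706 0.2628] grasp [0.2397 0.0709 0.2818]
tool axes in tester (cols)
 [[ 0.    -1.     0.   ]
 [-1.    -0.    -0.017]
 [ 0.017 -0.    -1.   ]]
time_s: 30.87
tool_pos: [0.3296, 0.4033, 0.2563]
tool_rot: [-0.001, 0.959, 0.284, 0.004]
force: [-1.6, -0.5, -0.1]
width: 0.498
[441 150  23  22  98] [449.80612245 163.01020408]
[237 195   9   9  57] [241.22807018 198.52631579]
[258 236  17  14  50] [263.44 241.9 ]
[336  55  13  18 151] [341.81456954  64.76821192]
[303 242  31  11 217] [317.91705069 246.99078341]
[283 251   9   8  55] [286.63636364 254.41818182]
```

View pics/scene21.png

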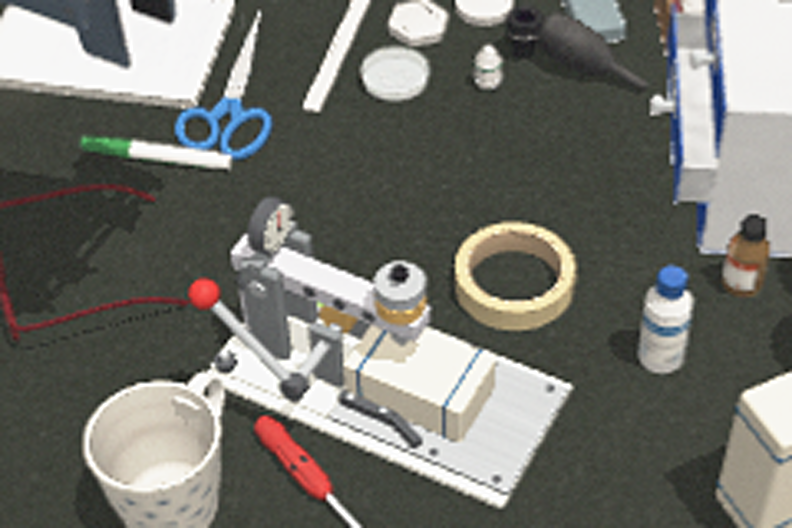

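View pics/top21.png

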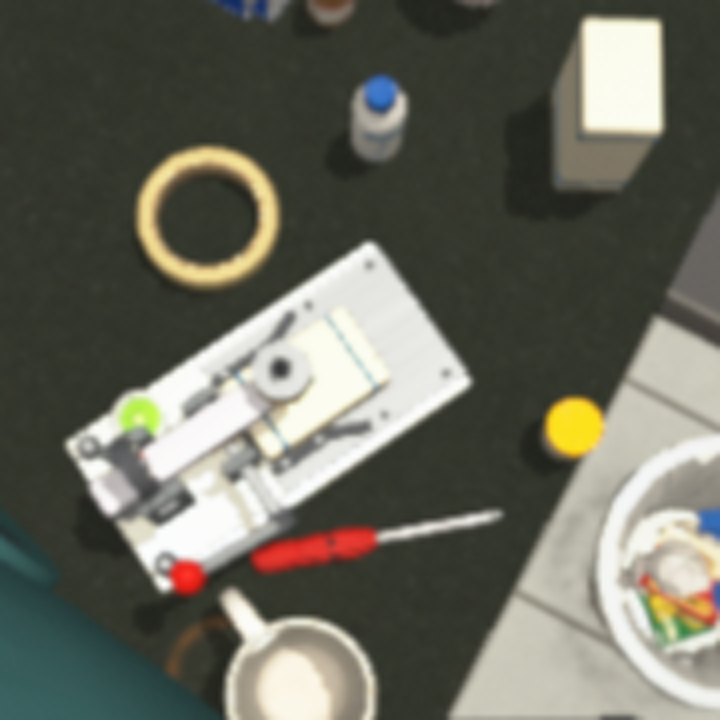

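```bash
python3 -m creep '[[0,0,0,0,0,0],[0,0,0,0,0,0],[0,0,0,0,0,0]]'; python3 -c "
from station import *
print(close_job())"
```

```text
time_s: 31.22
tool_pos: [0.3283, 0.3973, 0.2565]
tool_rot: [-0.001, 0.959, 0.283, 0.004]
force: [-0.6, 0.1, -0.6]
width: 0.496
the job is handed in; nothing more can be done
None
```

I ran the hardness test and handed the job in at about 31 s of the 70 s allowed; the hand-in gave no verdict.

**What I did:**
- **Tipping:** The bar stood with its 60 mm side along the tester, so I turned it 90° first. I then stood it on the anvil, regripped it with the tool tilted 70°, and tipped it in the grip with its centre kept below 0.1 m. I let go about 10° short of flat, with the bar over the anvil's front edge.
- **Sliding home:** I pushed it between the rails with two fingertips until it stopped against the back stop, with 45 N at the wrist at the end.
- **Test:** I gripped the knob, threw the lever right over and kept it there about 6 s. Then I threw it back until the wrist force rose at the stop.

**Last checks:**
- **Bar:** Before the test, its rear edge measured about 49 mm behind the anvil's front edge, against 50 mm expected. After it, the pictures show it lying flat between the rails; I did not measure it again.
- **Ball down:** I could not read the contact force. The button on the weights sat about 8 mm low, which fits a beam angle of 0.08, and the dial had turned.
- **Lever:** The knob is within 0.3 pixel of where it started in both fixed views, and the dial is back upright.
- **Other things:** The bottle, jar, screwdriver and tape roll look unmoved in the pictures, and the gripper is clear of everything.

No check failed. My estimate of the tester's position differed by 2 to 3 mm between views, within about the calibration's accuracy.

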